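# Set the red filter and open the beam shutter

### The job

With a fingertip, push on the spokes of the filter wheel until the red filter sits centred over the light port, its red-balled spoke pointing at the white index block; keep the shutter closed meanwhile. Then push the shutter's orange-ended arm round until the shutter is fully open, without shifting the wheel again. Only push: do not lift the wheel off its seat, and leave the oil bottle, the brass objective and the slide box where they are.

Things in the scene. Friction and masses are not known exactly. Their poses are not given: they have to be found in the camera images.
- station: Fixed slate-grey base plate 130 x 250 x 12 mm carrying wheel and shutter. Origin on the wheel's vertical axis at table height; z up. Out from the axis along its +y: light port (36 mm), white index block (30 mm wide, 105 to 117 mm out, top 64 mm up), shutter post (20 mm thick, 135 mm out). The plate reaches 65 mm either way in x, 80 mm to -y, 170 mm to +y.
- wheel (a joint): Filter wheel angle, rad, growing counter-clockwise seen from above; 0 (or a whole turn, +-6.283) when the red filter is exactly over the port. Turns either way, more than a full turn, against light friction (about 1 N at a spoke's end) and stays where it is left.
- spindle (a joint): How far the wheel is raised off its seat, in m: 0 when seated, 0.03 at most. The wheel sits by its weight (about 0.4 kg).
- hub (a point): Top centre of the wheel's hub, on the axis, 76 mm above the table. The wheel is a dark disc 110 mm in diameter, 56 to 66 mm above the table, with 5 filters of 25 mm diameter, centres 36 mm from the axis, 72 degrees apart: red, then counter-clockwise from above yellow, green, blue, white.
- red_filter (a point): Centre of the red filter's upper face, 68 mm above the table.
- red_ball (a point): Centre of the red ball ending the red filter's spoke, 61 mm above the table. Each filter has such a spoke running radially outward past it: steel, 8 mm thick, centre line 61 mm up, from the disc's rim to a 16 mm ball of the filter's colour centred 90 mm from the axis. Beyond the disc, between spokes, the space is free down to the base plate or table (index block excepted).
- port (a point): Point on the vertical beam axis of the light port (12 mm aperture, under the wheel), 68 mm above the table. While the shutter is closed its black disc hides this place from above.
- shutter (a joint): Shutter angle in rad: 0 closed, 1.4 fully open (a stop). It turns clockwise seen from above as it opens, stays where it is left, and needs about 1 N at the orange ball.
- shutter_pivot (a point): On the shutter's vertical pivot axis, 87 mm above the table; highest part there 99 mm. From here a flat bar reaches over the wheel to the black shutter disc (34 mm diameter, centre 99 mm from the pivot, underside 89 mm above the table), which covers the port when closed.
- shutter_knob (a point): Centre of the orange ball (20 mm diameter) at the outer end of the shutter arm, 92 mm above the table, 74 mm from the pivot. The bar between is round, 10 mm thick, centred 92 mm up, with free space below beyond the post. Closed, the ball lies along the station's +y from the pivot; opening moves it towards the station's +x.
- oil_bottle_mid (a point): Loose amber bottle with a black cap, 32 mm diameter, 70 mm tall; its centre, 35 mm above its foot. Leave alone.
- objective_mid (a point): Loose brass microscope objective with a black band, standing upright, 34 mm diameter, 52 mm tall; its centre, 26 mm above its foot. Leave alone.
- slide_box_mid (a point): Loose blue slide box with a white lid, 38 x 86 x 32 mm; its centre, 16 mm above its foot. Leave alone.

How it is judged:
By the outcome, as a careful person would: the job done as asked, in the order asked, and still so for the second after the job is handed in, with the robot touching nothing.
It also fails if it takes over 54 s, if anything falls off the work surface, if the arm or the gripper's body presses on something with over 40 N, if the wrist force passes 120 N, or if a joint passes its speed limit or range.

### The arm

A 6-joint arm with a two-finger parallel gripper is mounted at the origin on the work surface. World frame = base frame: x ahead of the robot, y to its left, z up, the work surface at z = 0. Lengths are in m, angles in degrees, forces in N, time in s.
With the tool pointing down it reaches from about 0.25 to 0.725 m from the base axis. Payload 9.7 kg.
Tool frame: the origin (TCP) lies where the fingers leave the gripper's body, on its centre line; the fingertips stand 73 mm ahead of it and the grasp point (between the pads) lies 54 mm ahead of it; y points along the fingers, x is the direction in which the jaws open and shut, and the axes are right-handed (so a half turn about y gives the same grasp; the last joint's range is limited). The gripper opens to 85 mm and grips with 20 to 120 N. Pads are 22 mm wide; open, the fingers measure 114 mm over their backs; the gripper's body (76 mm by 85 mm) begins 54 mm behind the grasp point. The pads swing forward as they close: fully open they stand 13 mm farther back than shut.
Start: joints at [-76.834, 4.979, 10.078, 95.1, 0, 90], TCP at [0.125, -0.536, 0.304] pointing down, gripper open.
Joint ranges: [-179.16, 179.16], [-48.56, 103.87], [-65.8, 70.77], [-126.05, 130.52], [-82.76, 87.17], [-180, 180]. Speed limits (degrees/s): [127.2, 127.2, 147.25, 180, 180, 180].

### API

Orientations are given as [roll, pitch, yaw] about the fixed x, y, z axes, in that order (R = Rz(yaw) Ry(pitch) Rx(roll)).
In Python, from workcell import sensors, imaging, bot, models gives the robot as it stands.
- The arm moves only by the tool arm_command, never from a script. Its argument "rows" is one flat list of numbers, 7 for each row, row after row: the shift along the tool's x, y, z in cm, then the turn, a rotation vector about the tool's x, y, z in degrees, then the gripper's target within -1 to 1 (fully open at 1, half-way at 0, shut at -1). A call has 1 to 12 rows; each row is the pose to reach, as a shift and turn from the pose commanded when the call began, along the tool's axes at that moment; what a row does not reach only later rows make up. A row lasts 1/12 s, in which the tool goes at most 41.7 mm and 7.16 degrees, less where a joint would pass 70% of its speed; a pose out of reach is approached as far as the arm can. A call with a gripper value outside its range is refused whole. The fingers move at their own pace and stop on an object; "force" is the grip in N (left out, the last holds). Time passes only in rows, so rows that repeat a pose let the fingers close. It gives the time, the measured TCP pose, the force and the opening at its end, in the units of the state.
- sensors.get_obs(): the state, without advancing time (a new reading comes with each control period).
- imaging.camera(name): name is "scene" or "top"; returns a dict with "pixels" (480x640x3 uint8, blue, green, red), "z_map" (480x640 float32, m along the optical axis (not along the pixel's ray), 0 where there is no reading), "camera_matrix" (3x3 intrinsics, pixels), "D" ([k1, k2, p1, p2, k3] as OpenCV has them; the pictures are not rectified), "world_from_camera" (4x4, takes a point from camera to world coordinates). Camera axes: x right, y up, looking along -z (the intrinsics and any distortion apply to the point x, -y, -z); pixel columns grow to the right and rows downward; lengths in m; the calibration is good to about 2 mm. A picture is of the moment at which its call begins.
- bot.job_done(): hands the job in, once; it reports no verdict.
Trained networks look in the newest picture that a camera, given by its name, has taken for a name from the list of things; names that differ only in an ending like _2 or _b are one class to them, and where a whole thing is asked for, a point or a joint stands for the part that bears it (a point fixed in the world has none). Each returns a list of dicts, best first, with "conf" (0 to 1); they miss things now and then, are a little off and sometimes report something else, mostly with a low value. They report only what shows in the picture. A call takes as long as a camera call.
- models.search_frame(thing, camera): "extent" ([centre column, centre row, width, height] in pixels, round what is visible of it).
- models.spot_point(thing, camera): "location" ([column, row] in pixels: a listed point, or the origin of a listed thing).
The state is a dict: "time": time; "q": joint angles; "qd": joint speeds; "joint_efforts": joint torques, N m; "ee_pos": TCP position; "tcp_rot": TCP orientation; "wrist_force": force on the tool from outside, world axes, zero at the start; "torque": the same for the moment, N m; "opening": finger opening in m.
Only numpy, scipy, OpenCV 4.12 (cv2) and the standard library are available. Lean on these libraries where they do the work, as an engineer would, in place of code of your own. Each camera call takes 0.05 s, during which the arm holds its last target.

## Working session

There is one attempt and no reset: what is moved stays moved. The work goes in short steps, Python scripts to look and compute and a tool call to move; the robot and the scene stay as the last step left them, time stands still between calls to the robot, and variables do not carry over. Pictures are saved under pics/ and viewed, and the job is handed in when it is done.

Besides the shell and the picture viewer there is one more tool, called after "Request:" as name(argument=value, ...) on one line, values as JSON. arm_command: Moves the arm, as the interface text tells. Its arguments: {"type":"object","properties":{"rows":{"type":"array","items":{"type":"number"}},"force":{"type":"number"}},"required":["rows"]}

```bash
mkdir -p pics; ls
python3 - <<'E'
from workcell import sensors, imaging, bot, models
import cv2
o=sensors.get_obs(); print({k:o[k] for k in("time","ee_pos","tcp_rot","opening","wrist_force")})
for n in("scene","top"):
    c=imaging.camera(n); cv2.imwrite(f"pics/a_{n}.png",c["pixels"]); print(n,c["camera_matrix"],c["D"],c["world_from_camera"])
    for t in("hub","red_ball","red_filter","shutter_pivot","shutter_knob","oil_bottle_mid","objective_mid","slide_box_mid","station","port"):
        print(t,[(d["conf"],d["location"]) for d in models.spot_point(t,n)][:2])
E
```

```text
pics
{'time': 0.0, 'ee_pos': array([ 0.12524997, -0.53540694,  0.30317314]), 'tcp_rot': array([-9.00006408e+01,  7.67809127e-02, -7.68341686e+01]), 'opening': 0.08542016967790779, 'wrist_force': array([-0.09817576, -0.61817199,  0.62572752])}
scene [[547.96188939   0.         328.16646394]
 [  0.         547.96188939 239.33956287]
 [  0.           0.           1.        ]] [0.02803285 0.         0.         0.         0.        ] [[ 0.72200135 -0.38767317  0.57308252  1.01057152]
 [ 0.69188485  0.4008684  -0.60049969 -0.50526934]
 [ 0.00306695  0.8300687   0.55765271  0.53379197]
 [ 0.          0.          0.          1.        ]]
hub [(0.65, [321.0, 246.7])]
red_ball [(0.79, [299.8, 228.7])]
red_filter [(0.86, [312.5, 237.3])]
shutter_pivot [(0.91, [360.6, 201.4])]
shutter_knob [(0.69, [383.0, 182.5]), (0.41, [322.0, 287.1])]
oil_bottle_mid [(0.7, [184.3, 283.6])]
objective_mid [(0.7, [370.2, 367.5])]
slide_box_mid [(0.62, [284.5, 223.8])]
station [(0.73, [318.9, 288.9]), (0.2, [311.7, 239.9])]
port [(0.65, [333.0, 243.1])]
top [[582.44562838   0.         317.44738706]
 [  0.         582.44562838 239.19912134]
 [  0.           0.           1.        ]] [-0.18356204  0.          0.          0.          0.        ] [[-0.0115908   0.99602691 -0.08829522  0.49042546]
 [-0.99953339 -0.01403652 -0.02712901 -0.04356896]
 [-0.02826058  0.08793958  0.99572485  0.99374865]
 [ 0.          0.          0.          1.        ]]
hub [(0.93, [330.7, 252.0])]
red_ball [(0.72, [307.1, 305.3])]
red_filter []
shutter_pivot [(0.79, [254.5, 277.1])]
shutter_knob [(0.89, [202.0, 284.8])]
oil_bottle_mid [(0.63, [432.1, 322.5])]
objective_mid [(0.68, [377.9, 156.0]), (0.29, [335.2, 257.7])]
slide_box_mid [(0.72, [291.7, 349.0])]
station [(0.77, [333.5, 259.2]), (0.68, [432.4, 324.6])]
port [(0.96, [309.2, 258.1])]
```

View pics/a_top.png

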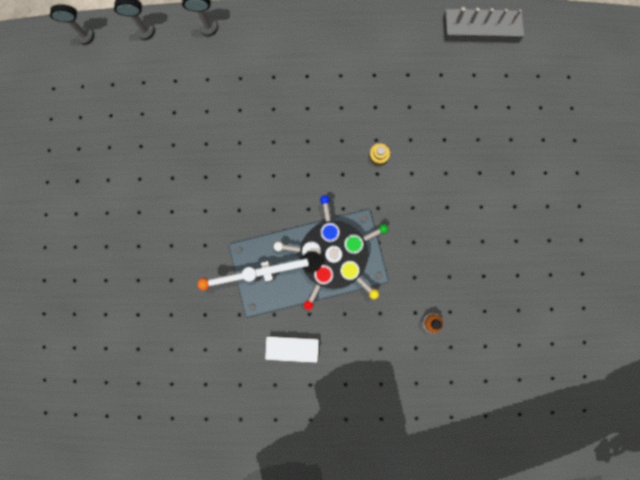

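View pics/a_scene.png

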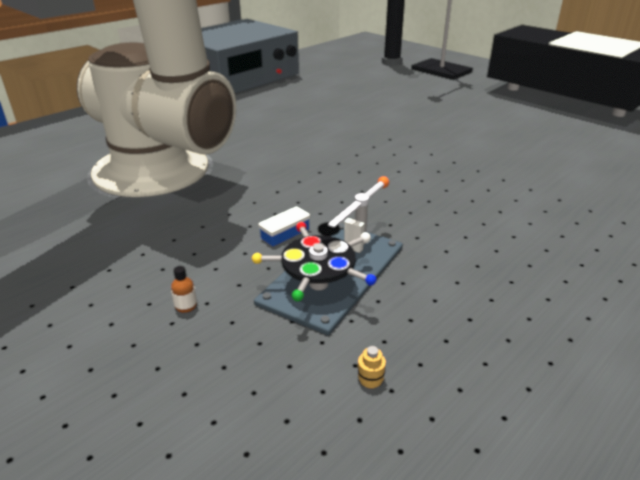

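```bash
cat > h.py <<'E'
import numpy as np, cv2
from workcell import sensors, imaging, bot, models
def ray(c,uv):
    p=cv2.undistortPoints(np.array([[uv]],float),c["camera_matrix"],c["D"] if isinstance(c["D"],np.ndarray) else np.array(c["D"],float))[0,0]
    T=np.array(c["world_from_camera"]); d=T[:3,:3]@np.array([p[0],-p[1],-1.]); return T[:3,3],d
def at(c,uv,z):
    o,d=ray(c,uv); return o+d*(z-o[2])/d[2]
def proj(c,P):
    T=np.linalg.inv(np.array(c["world_from_camera"])); q=T[:3,:3]@np.array(P)+T[:3,3]
    r=cv2.projectPoints(np.array([[q[0],-q[1],-q[2]]]),np.zeros(3),np.zeros(3),c["camera_matrix"],np.array(c["D"],float))[0]
    return r[0,0]
Z=dict(hub=.076,red_ball=.061,shutter_pivot=.087,shutter_knob=.092,port=.068,oil_bottle_mid=.035,objective_mid=.026,slide_box_mid=.016,red_filter=.068,station=0.)
E
python3 - <<'E'
from h import *
for n in("scene","top"):
    c=imaging.camera(n)
    for t in Z:
        r=models.spot_point(t,n)
        if r: print(n,t,r[0]["conf"],at(c,r[0]["location"],Z[t]).round(4))
E
```

```text
scene red_ball 0.96 [ 0.4634 -0.0024  0.061 ]
scene shutter_pivot 0.82 [0.5068 0.0943 0.087 ]
scene shutter_knob 0.82 [0.501  0.1682 0.092 ]
scene port 0.96 [ 0.5408 -0.004   0.068 ]
scene oil_bottle_mid 0.72 [ 0.4261 -0.2028  0.035 ]
scene objective_mid 0.98 [ 0.7198 -0.1258  0.026 ]
scene slide_box_mid 0.8 [0.3909 0.0316 0.016 ]
scene red_filter 0.7 [ 0.5138 -0.0222  0.068 ]
scene station 0.64 [ 0.5482 -0.0368  0.    ]
top hub 0.92 [ 0.5504 -0.0404  0.076 ]
top red_ball 0.96 [ 0.4696 -0.0028  0.061 ]
top shutter_pivot 0.72 [0.5138 0.0819 0.087 ]
top shutter_knob 0.63 [0.5018 0.1587 0.092 ]
top port 0.79 [ 0.5382 -0.005   0.068 ]
top oil_bottle_mid 0.58 [ 0.4349 -0.2005  0.035 ]
top objective_mid 0.73 [ 0.7216 -0.1159  0.026 ]
top slide_box_mid 0.78 [0.398  0.0292 0.016 ]
top red_filter 0.87 [ 0.5188 -0.0246  0.068 ]
top station 0.69 [ 0.5526 -0.046   0.    ]
```

The top view shows the wheel hub at (334,254), red ball at (308,305), yellow ball at (374,294) and orange knob at (203,285). The box is at (292,349), the bottle at (432,323) and the objective at (380,153). I'll fit the station pose and wheel angle from colour blobs.

```bash
cat > fit.py <<'E'
from h import *
from scipy.optimize import least_squares
BALLS=dict(red=0,yellow=72,green=144,blue=216)
RNG=dict(red=[(0,6),(174,180)],orange=[(7,16)],yellow=[(22,32)],green=[(50,75)],blue=[(110,130)])
def blobs(c,col):
    hsv=cv2.cvtColor(c["pixels"],cv2.COLOR_BGR2HSV); m=np.zeros(hsv.shape[:2],np.uint8)
    for a,b in RNG[col]: m|=cv2.inRange(hsv,(a,120,90),(b,255,255))
    n,l,s,ce=cv2.connectedComponentsWithStats(m)
    return [(ce[i],s[i,4]) for i in range(1,n) if s[i,4]>=8]
def model(p,name):
    x,y,psi,w,sh=p  # psi = world angle of station +y, w wheel, sh shutter(rad)
    u=lambda a:np.array([np.cos(a),np.sin(a)])
    b=np.array([x,y]); pv=b+.135*u(psi)
    if name=="knob": return [*(pv+.074*u(psi-sh)),.092]
    k,col=name.split("_"); a=psi+w+np.deg2rad(BALLS[col])
    return [*(b+(.09 if k=="ball" else .036)*u(a)),.061 if k=="ball" else .068]
def fit(cams=("top","scene"),p0=(.550,-.04,np.deg2rad(103.7),.9,0),free=(1,1,1,1,1),tol=9,quiet=False,skip=()):
    p=np.array(p0,float); fr=np.array(free,bool)
    ims={n:imaging.camera(n) for n in cams}
    B={n:{k:blobs(c,k) for k in RNG} for n,c in ims.items()}
    for it in range(3):
        obs=[]
        for n,c in ims.items():
            for name in ["knob"]+[f"{k}_{q}" for k in("ball","filter") for q in BALLS]:
                if name in skip: continue
                col="orange" if name=="knob" else name.split("_")[1]
                pr=proj(c,model(p,name)); 
                bs=[b for b in B[n][col] if np.hypot(*(b[0]-pr))<(tol if it else 2*tol) and (12 if 0 else 8)<=b[1]<600]
                if bs:
                    b=min(bs,key=lambda b:np.hypot(*(b[0]-pr))); obs.append((n,name,b[0]))
        def f(q):
            P=p.copy(); P[fr]=q[:fr.sum()]; d=dict(zip(cams,q[fr.sum():].reshape(-1,2)))
            r=[(proj(ims[n],model(P,na))+d[n]-uv) for n,na,uv in obs]
            return np.concatenate([np.ravel(r),q[fr.sum():]/2])
        s=least_squares(f,np.r_[p[fr],np.zeros(2*len(cams))],loss="soft_l1",x_scale=np.r_[np.full(fr.sum(),.01),np.ones(2*len(cams))])
        p[fr]=s.x[:fr.sum()]
    if not quiet:
        for (n,na,uv),r in zip(obs,s.fun[:2*len(obs)].reshape(-1,2)): print(n,na,uv.round(1),r.round(1))
    print("offs",s.x[fr.sum():].round(2),"xy",p[:2].round(4),"psi",np.rad2deg(p[2]).round(2),"wheel deg",np.rad2deg(p[3]).round(2),"sh",np.rad2deg(p[4]).round(2))
    return p,ims
E
python3 - <<'E'
from fit import *
p,_=fit()
fit(("top",),quiet=True); fit(("scene",),quiet=True)
E
```

```text
top knob [202.5 283.6] [ 0.6 -0.5]
top ball_red [307.9 304.9] [ 0.2 -0.4]
top ball_yellow [373.7 293.9] [-0.3 -0.1]
top ball_green [383.3 228.4] [-0.3  0.2]
top ball_blue [324.4 199. ] [-0.2  0.5]
top filter_red [323.1 274.1] [0.1 0.2]
top filter_yellow [349.5 269.9] [-0. -0.]
top filter_green [353.4 243.6] [-0.  0.]
top filter_blue [329.6 231.9] [ 0.  -0.1]
scene knob [384.  180.5] [-0.7  0.8]
scene ball_red [300.  225.1] [0.6 0.7]
scene ball_yellow [256.3 257.6] [ 0.3 -0.1]
scene ball_green [296.8 294.7] [0.3 0. ]
scene ball_blue [370.5 279.1] [-0.2 -0.1]
scene filter_red [310.8 240.3] [-0.2 -0.1]
scene filter_yellow [293.4 253.6] [-0.2 -0.2]
scene filter_green [310.  267.6] [-0.  -0.2]
scene filter_blue [338.2 261.8] [ 0.  -0.2]
offs [-0.22  0.21  0.32 -1.57] xy [ 0.5488 -0.0437] psi 102.33 wheel deg 50.32 sh 0.0
offs [ 0.01 -0.12] xy [ 0.5483 -0.0433] psi 102.53 wheel deg 50.08 sh -0.0
offs [ 0.07 -1.96] xy [ 0.5497 -0.0441] psi 102.09 wheel deg 50.62 sh 0.0
```

Request:
arm_command(rows=[0,0,0,0,-6,0,-1,0,0,0,0,-12,0,-1,0,0,0,0,-18,0,-1,0,0,0,0,-24,0,-1])

```text
time: 2.73
ee_pos: [0.1253, -0.5355, 0.3039]
tcp_rot: [-90.0, 0.0, -52.5]
wrist_force: [0.5, -0.8, -0.4]
opening: 0.0389
```

```bash
python3 -c "
from h import *
o=sensors.get_obs();print(o['time'],o['q'],o['ee_pos'],o['tcp_rot'],o['opening'])"
```

```text
2.7333 [-7.68329925e+01  4.98027732e+00  1.00781519e+01  9.50984323e+01
  1.82015252e-04  6.57039134e+01] [ 0.12528679 -0.53554696  0.30387037] [-8.99996046e+01  4.33452543e-04 -5.25369060e+01] 0.03892029602823777
```

```bash
cat > mv.py <<'E'
from h import *
def rows(wps,g=-1,pose=None):
    o=sensors.get_obs(); p=np.array(o["ee_pos"]); y0=o["tcp_rot"][2]
    if pose is not None: p=np.array(pose[:3]); y0=pose[3]
    c,s=np.cos(np.deg2rad(y0)),np.sin(np.deg2rad(y0)); out=[]
    for w in wps:
        d=np.array(w[:3])-p; t=(w[3]-y0+180)%360-180
        out+=[round(100*(c*d[0]+s*d[1]),2),round(-100*d[2],2),round(100*(-s*d[0]+c*d[1]),2),0,round(-t,1),0,g]
    print(out)
def lin(a,b,n): a,b=np.array(a),np.array(b); return [a+(b-a)*i/n for i in range(1,n+1)]
E
python3 - <<'E'
from mv import *
a=[.1253,-.5355,.304,-52.5]; b=[.5165,-.132,.304,44.7]
w=lin(a,b,18); rows(w[:12],pose=a); rows(w[12:]+[b],pose=w[11]);
E
```

```text
[np.float64(-0.46), np.float64(-0.0), np.float64(3.09), 0, np.float64(-5.4), 0, -1, np.float64(-0.91), np.float64(-0.0), np.float64(6.18), 0, np.float64(-10.8), 0, -1, np.float64(-1.37), np.float64(-0.0), np.float64(9.27), 0, np.float64(-16.2), 0, -1, np.float64(-1.82), np.float64(-0.0), np.float64(12.36), 0, np.float64(-21.6), 0, -1, np.float64(-2.28), np.float64(-0.0), np.float64(15.44), 0, np.float64(-27.0), 0, -1, np.float64(-2.73), np.float64(-0.0), np.float64(18.53), 0, np.float64(-32.4), 0, -1, np.float64(-3.19), np.float64(-0.0), np.float64(21.62), 0, np.float64(-37.8), 0, -1, np.float64(-3.64), np.float64(-0.0), np.float64(24.71), 0, np.float64(-43.2), 0, -1, np.float64(-4.1), np.float64(-0.0), np.float64(27.8), 0, np.float64(-48.6), 0, -1, np.float64(-4.55), np.float64(-0.0), np.float64(30.89), 0, np.float64(-54.0), 0, -1, np.float64(-5.01), np.float64(-0.0), np.float64(33.98), 0, np.float64(-59.4), 0, -1, np.float64(-5.46), np.float64(-0.0), np.float64(37.07), 0, np.float64(-64.8), 0, -1]
[np.float64(2.6), np.float64(-0.0), np.float64(1.73), 0, np.float64(-5.4), 0, -1, np.float64(5.2), np.float64(-0.0), np.float64(3.45), 0, np.float64(-10.8), 0, -1, np.float64(7.8), np.float64(-0.0), np.float64(5.18), 0, np.float64(-16.2), 0, -1, np.float64(10.4), np.float64(-0.0), np.float64(6.91), 0, np.float64(-21.6), 0, -1, np.float64(13.0), np.float64(-0.0), np.float64(8.64), 0, np.float64(-27.0), 0, -1, np.float64(15.61), np.float64(-0.0), np.float64(10.36), 0, np.float64(-32.4), 0, -1, np.float64(15.61), np.float64(-0.0), np.float64(10.36), 0, np.float64(-32.4), 0, -1]
```

Request:
arm_command(rows=[-0.5,0,3.1,0,-5.4,0,-1,-0.9,0,6.2,0,-10.8,0,-1,-1.4,0,9.3,0,-16.2,0,-1,-1.8,0,12.4,0,-21.6,0,-1,-2.3,0,15.4,0,-27,0,-1,-2.7,0,18.5,0,-32.4,0,-1,-3.2,0,21.6,0,-37.8,0,-1,-3.6,0,24.7,0,-43.2,0,-1,-4.1,0,27.8,0,-48.6,0,-1,-4.6,0,30.9,0,-54,0,-1,-5,0,34,0,-59.4,0,-1,-5.5,0,37.1,0,-64.8,0,-1])

```text
time: 3.73
ee_pos: [0.3886, -0.2663, 0.3041]
tcp_rot: [-90.0, -0.0, 12.2]
wrist_force: [-0.1, -1.3, -0.7]
opening: 0.0
```

Request:
arm_command(rows=[2.6,0,1.7,0,-5.4,0,-1,5.2,0,3.5,0,-10.8,0,-1,7.8,0,5.2,0,-16.2,0,-1,10.4,0,6.9,0,-21.6,0,-1,13,0,8.6,0,-27,0,-1,15.6,0,10.4,0,-32.4,0,-1,15.6,0,10.4,0,-32.4,0,-1,15.6,0,10.4,0,-32.4,0,-1])

```text
time: 4.4
ee_pos: [0.5194, -0.1324, 0.3034]
tcp_rot: [-90.0, 0.0, 44.5]
wrist_force: [0.1, -0.5, 0.9]
opening: 0.0001
```

```bash
sed -i 's/    print(out)/    print(json.dumps([float(v)+0. for v in out]))/; 1i import json' mv.py
python3 - <<'E'
from fit import *
o=sensors.get_obs();print(o['time'],o['q'],o['ee_pos'],o['tcp_rot'],o['opening'],o['wrist_force'])
for n in("top","scene"): cv2.imwrite(f"pics/b_{n}.png",imaging.camera(n)["pixels"])
E
```

```text
4.4 [-1.42960644e+01  3.07884953e+00  8.01587108e+00  9.49894031e+01
 -2.56379574e-03  3.12130179e+01] [ 0.51940495 -0.13236648  0.30340811] [-8.99565295e+01  2.93379021e-02  4.44909300e+01] 9.778749497111412e-05 [ 0.09395526 -0.4945767   0.90163329]
```

Request:
arm_command(rows=[0,3,0,0,0,0,-1,0,6,0,0,0,0,-1,0,9,0,0,0,0,-1,0,12,0,0,0,0,-1,0,15,0,0,0,0,-1,0,17.5,0,0,0,0,-1,0,18,0,0,0,0,-1,0,18,0,0,0,0,-1])

```text
time: 5.17
ee_pos: [0.5174, -0.1341, 0.1228]
tcp_rot: [-89.9, 0.1, 44.3]
wrist_force: [-0.2, 0.5, 0.3]
opening: 0.0
```

Run:
```python
from h import *
o=sensors.get_obs();print(o['time'],o['ee_pos'],o['tcp_rot'],o['wrist_force'])
for n in("top","scene"): 
    im=imaging.camera(n)["pixels"]; cv2.imwrite(f"pics/c_{n}.png",cv2.resize(im[140:360,180:460],None,fx=2.8,fy=2.7))
```

```text
5.1667 [ 0.51736233 -0.13413515  0.12276325] [-8.98649825e+01  8.72985159e-02  4.42503492e+01] [-0.23118599  0.48036471  0.30847033]
```

View pics/c_top.png

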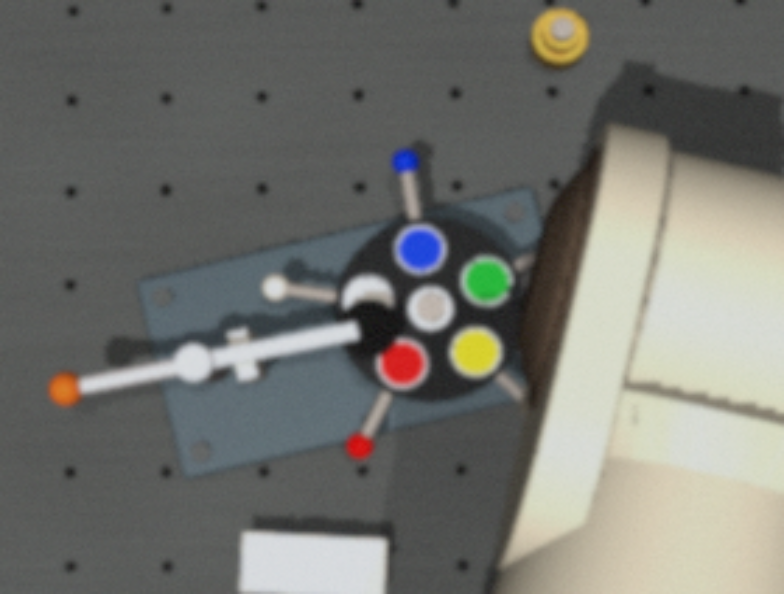

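View pics/c_scene.png

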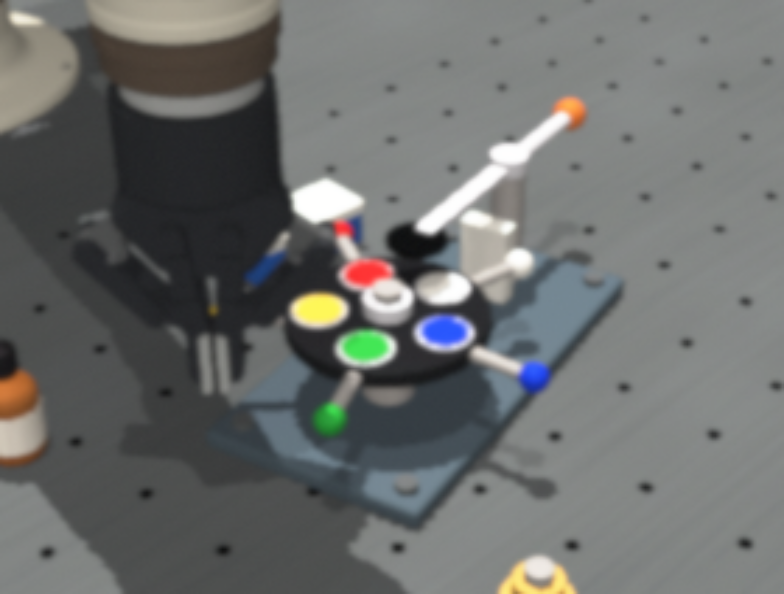

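Run:
```python
from mv import *
H=np.array([.5488,-.0437])
def P(b):
    r=np.deg2rad(b);u=np.array([np.cos(r),np.sin(r)]);v=np.array([-u[1],u[0]])
    return [*(H+.085*u+.019*v),.123,b-180]
a=[.5174,-.1341,.123,44.3]
w=[P(b) for b in np.r_[236:203:12j]]
rows(w,pose=a)
rows([P(b) for b in np.r_[200:182:7j]]+[P(b) for b in [180.,179,178.5,178.5]],pose=w[-1])
```

```text
[0.62, 0.0, 0.69, 0.0, -11.7, 0.0, -1.0, 0.45, 0.0, 1.11, 0.0, -8.7, 0.0, -1.0, 0.29, 0.0, 1.54, 0.0, -5.7, 0.0, -1.0, 0.16, 0.0, 1.98, 0.0, -2.7, 0.0, -1.0, 0.05, 0.0, 2.42, 0.0, 0.3, 0.0, -1.0, -0.03, 0.0, 2.87, 0.0, 3.3, 0.0, -1.0, -0.1, 0.0, 3.32, 0.0, 6.3, 0.0, -1.0, -0.13, 0.0, 3.78, 0.0, 9.3, 0.0, -1.0, -0.15, 0.0, 4.23, 0.0, 12.3, 0.0, -1.0, -0.14, 0.0, 4.69, 0.0, 15.3, 0.0, -1.0, -0.11, 0.0, 5.14, 0.0, 18.3, 0.0, -1.0, -0.05, 0.0, 5.59, 0.0, 21.3, 0.0, -1.0]
[-0.09, 0.0, 0.45, 0.0, 3.0, 0.0, -1.0, -0.15, 0.0, 0.9, 0.0, 6.0, 0.0, -1.0, -0.19, 0.0, 1.35, 0.0, 9.0, 0.0, -1.0, -0.21, 0.0, 1.81, 0.0, 12.0, 0.0, -1.0, -0.2, 0.0, 2.26, 0.0, 15.0, 0.0, -1.0, -0.17, 0.0, 2.72, 0.0, 18.0, 0.0, -1.0, -0.12, 0.0, 3.17, 0.0, 21.0, 0.0, -1.0, -0.07, 0.0, 3.47, 0.0, 23.0, 0.0, -1.0, -0.04, 0.0, 3.62, 0.0, 24.0, 0.0, -1.0, -0.02, 0.0, 3.7, 0.0, 24.5, 0.0, -1.0, -0.02, 0.0, 3.7, 0.0, 24.5, 0.0, -1.0]
```

Request:
arm_command(rows=[0.6,0,0.7,0,-5,0,-1,0.45,0,1.1,0,-6,0,-1,0.3,0,1.5,0,-5.5,0,-1,0.15,0,2,0,-2.7,0,-1,0.05,0,2.4,0,0.3,0,-1,0,0,2.85,0,3.3,0,-1,-0.1,0,3.3,0,6.3,0,-1,-0.15,0,3.8,0,9.3,0,-1,-0.15,0,4.2,0,12.3,0,-1,-0.15,0,4.7,0,15.3,0,-1,-0.1,0,5.1,0,18.3,0,-1,-0.05,0,5.6,0,21.3,0,-1])

```text
time: 6.27
ee_pos: [0.4792, -0.0941, 0.125]
tcp_rot: [-90.1, -0.1, 22.7]
wrist_force: [-0.2, -1.4, 0.5]
opening: 0.0001
```

Run:
```python
from fit import *
o=sensors.get_obs();print(o['time'],o['ee_pos'],o['tcp_rot'],o['wrist_force'])
p,_=fit(p0=(.5488,-.0437,np.deg2rad(102.33),np.deg2rad(28),0),free=(0,0,0,1,0),tol=12)
```

```text
6.2667 [ 0.47924796 -0.09410979  0.12503424] [-9.00835704e+01 -6.75536477e-02  2.27369146e+01] [-0.15073022 -1.36677206  0.49018631]
top knob [202.6 283.8] [ 0.6 -0.3]
top ball_red [292.  292.9] [ 0.2 -0. ]
top ball_blue [344.  199.3] [-0.   0.9]
top filter_red [318.2 271.6] [-1.5 -1.8]
top filter_blue [337.5 232. ] [0.1 0.4]
scene knob [384.  180.5] [-0.7  0.7]
scene ball_red [320.  222.7] [0.4 1.5]
scene ball_green [276.2 288.1] [ 0.5 -0.4]
scene ball_blue [354.2 289.7] [ 0.4 -0.5]
scene filter_red [319.6 239. ] [-0.6  0.3]
scene filter_yellow [295.4 248.4] [-0.2 -0.1]
scene filter_green [302.1 265.3] [ 0.  -0.5]
scene filter_blue [331.9 265.4] [ 0. -0.]
offs [-0.18  0.59  0.32 -1.66] xy [ 0.5488 -0.0437] psi 102.33 wheel deg 29.87 sh 0.0
```

Request:
arm_command(rows=[-0.1,0,0.45,0,3,0,-1,-0.15,0,0.9,0,6,0,-1,-0.2,0,1.35,0,9,0,-1,-0.2,0,1.8,0,12,0,-1,-0.2,0,2.25,0,15,0,-1,-0.15,0,2.7,0,18,0,-1,-0.1,0,3.15,0,21,0,-1,-0.05,0,3.45,0,23,0,-1,-0.05,0,3.6,0,24,0,-1,0,0,3.7,0,24.5,0,-1,0,0,3.7,0,24.5,0,-1])

```text
time: 7.28
ee_pos: [0.4649, -0.0598, 0.1242]
tcp_rot: [-90.0, -0.0, -1.4]
wrist_force: [0.0, -1.1, 0.5]
opening: 0.0001
```

Run:
```python
from fit import *
o=sensors.get_obs();print(o['time'],o['ee_pos'],o['tcp_rot'],o['wrist_force'])
p,_=fit(p0=(.5488,-.0437,np.deg2rad(102.33),np.deg2rad(5),0),free=(0,0,0,1,0),tol=10,skip=("filter_red",))
fit(p0=(.5488,-.0437,np.deg2rad(102.33),np.deg2rad(5),0),free=(1,1,1,1,0),tol=10,skip=("filter_red",),quiet=True)
im=imaging.camera("top")["pixels"]; cv2.imwrite(f"pics/d_top.png",cv2.resize(im[140:360,180:460],None,fx=2.8,fy=2.7))
```

```text
7.2833 [ 0.4649019  -0.05984179  0.12424063] [-9.00047966e+01 -3.57509714e-02 -1.40996509e+00] [ 0.0089951  -1.13108701  0.54872231]
top knob [202.5 283.8] [ 0.7 -0.5]
top ball_red [279.9 273.8] [ 0.2 -1.9]
top ball_blue [366.8 209.1] [-0.7  0.3]
top filter_green [355.  258.8] [-0.   2.4]
top filter_blue [346.7 236. ] [-0.1 -0. ]
scene knob [383.9 180.5] [-0.6  0.9]
scene ball_red [344.4 227.3] [-0.4  0.3]
scene ball_green [260.4 274.4] [0.3 0.1]
scene ball_blue [327.9 296.6] [ 0.2 -0.4]
scene filter_yellow [300.9 243.6] [ 0.2 -0.1]
scene filter_green [295.6 260.1] [-0.1 -0.1]
scene filter_blue [321.5 268.1] [ 0.3 -0.1]
offs [-0.15  0.41  0.32 -1.49] xy [ 0.5488 -0.0437] psi 102.33 wheel deg 5.02 sh 0.0
offs [-0.3   0.25  0.58 -1.48] xy [ 0.5485 -0.0439] psi 102.28 wheel deg 5.09 sh 0.0
```

View pics/d_top.png

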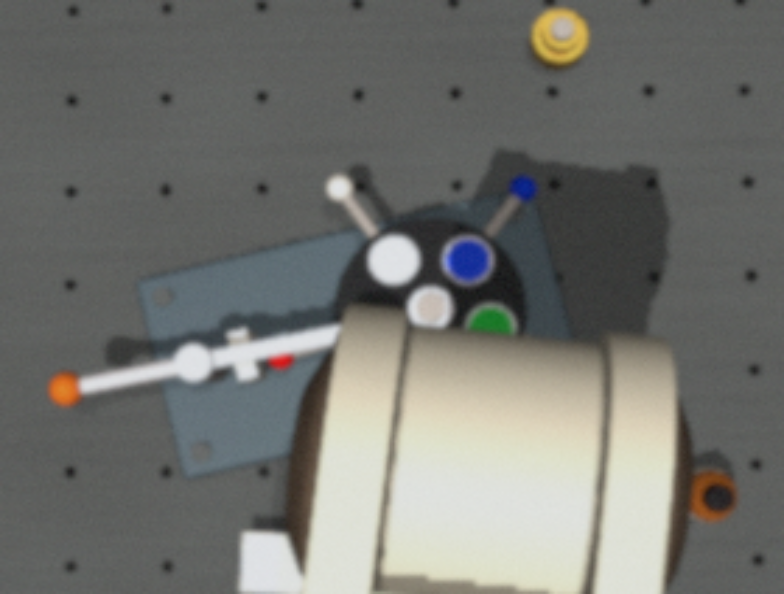

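Run:
```python
from mv import *
H=np.array([.5488,-.0437])
def P(b,t=.019):
    r=np.deg2rad(b);u=np.array([np.cos(r),np.sin(r)]);v=np.array([-u[1],u[0]])
    return [*(H+.085*u+t*v),.123,b-180]
rows([P(177.3),P(176),P(174.7),P(174),P(173.6)],pose=P(178.5))
rows([P(173.6,.03),P(173.6,.05)],pose=P(173.6))
```

```text
[-0.04, 0.0, 0.18, 0.0, 1.2, 0.0, -1.0, -0.07, 0.0, 0.37, 0.0, 2.5, 0.0, -1.0, -0.11, 0.0, 0.57, 0.0, 3.8, 0.0, -1.0, -0.12, 0.0, 0.67, 0.0, 4.5, 0.0, -1.0, -0.13, 0.0, 0.73, 0.0, 4.9, 0.0, -1.0]
[0.0, 0.0, -1.1, 0.0, 0.0, 0.0, -1.0, 0.0, 0.0, -3.1, 0.0, 0.0, 0.0, -1.0]
```

Request:
arm_command(rows=[-0.05,0,0.2,0,1.2,0,-1,-0.05,0,0.35,0,2.5,0,-1,-0.1,0,0.55,0,3.8,0,-1,-0.1,0,0.65,0,4.5,0,-1,-0.1,0,0.72,0,4.9,0,-1,-0.1,0,0.72,0,4.9,0,-1])

```text
time: 8.03
ee_pos: [0.4639, -0.0525, 0.1239]
tcp_rot: [-90.0, 0.0, -6.3]
wrist_force: [0.0, -1.1, 0.8]
opening: 0.0001
```

Run:
```python
from fit import *
o=sensors.get_obs();print(o['time'],o['ee_pos'],o['tcp_rot'],o['wrist_force'])
p,_=fit(p0=(.5488,-.0437,np.deg2rad(102.33),np.deg2rad(0.5),0),free=(0,0,0,1,0),tol=8,skip=("filter_red",))
```

```text
8.0333 [ 0.46389417 -0.05250539  0.12385184] [-9.00012384e+01  7.18099811e-03 -6.32284989e+00] [ 0.04104019 -1.10568603  0.83693353]
top knob [202.6 283.7] [ 0.5 -0.9]
top ball_blue [370.4 212.4] [-0.  0.]
top filter_green [354.3 260.6] [-0.3  2.2]
top filter_blue [348.3 237.2] [-0.1 -0.3]
scene knob [383.9 180.5] [-0.3  0.9]
scene ball_red [349.3 228.9] [0.1 0.2]
scene ball_yellow [284.1 229.6] [-1.7  1.7]
scene ball_green [258.6 271.2] [ 0.3 -0.3]
scene ball_blue [321.8 297.1] [-0.2 -0.4]
scene filter_yellow [302.4 242.8] [ 0.8 -0.2]
scene filter_green [294.8 259. ] [ 0.1 -0.4]
scene filter_blue [319.4 268.3] [ 0.1 -0.1]
offs [-0.27 -0.08  0.66 -1.49] xy [ 0.5488 -0.0437] psi 102.33 wheel deg -0.81 sh 0.0
```

Run:
```python
from mv import *
a=[.4639,-.0525,.123,-6.4]; s=[.4607,-.0823,.123,-6.4]; t=s[:2]+[.29,-6.4]; e=[.4562,.1459,.29,102.3]
w=lin(a,s,3)+lin(s,t,5)+lin(t,e,16)+[e,e]
rows(w[:12],pose=a); rows(w[12:24],pose=w[11])
```

```text
[0.0, 0.0, -1.0, 0.0, 0.0, 0.0, -1.0, 0.01, 0.0, -2.0, 0.0, 0.0, 0.0, -1.0, 0.01, 0.0, -3.0, 0.0, 0.0, 0.0, -1.0, 0.01, -3.34, -3.0, 0.0, 0.0, 0.0, -1.0, 0.01, -6.68, -3.0, 0.0, 0.0, 0.0, -1.0, 0.01, -10.02, -3.0, 0.0, 0.0, 0.0, -1.0, 0.01, -13.36, -3.0, 0.0, 0.0, 0.0, -1.0, 0.01, -16.7, -3.0, 0.0, 0.0, 0.0, -1.0, -0.17, -16.7, -1.58, 0.0, -6.8, 0.0, -1.0, -0.36, -16.7, -0.17, 0.0, -13.6, 0.0, -1.0, -0.55, -16.7, 1.25, 0.0, -20.4, 0.0, -1.0, -0.73, -16.7, 2.66, 0.0, -27.2, 0.0, -1.0]
[0.48, 0.0, 1.34, 0.0, -6.8, 0.0, -1.0, 0.96, 0.0, 2.69, 0.0, -13.6, 0.0, -1.0, 1.44, 0.0, 4.03, 0.0, -20.4, 0.0, -1.0, 1.92, 0.0, 5.37, 0.0, -27.2, 0.0, -1.0, 2.4, 0.0, 6.72, 0.0, -34.0, 0.0, -1.0, 2.88, 0.0, 8.06, 0.0, -40.8, 0.0, -1.0, 3.36, 0.0, 9.4, 0.0, -47.6, 0.0, -1.0, 3.84, 0.0, 10.75, 0.0, -54.4, 0.0, -1.0, 4.32, 0.0, 12.09, 0.0, -61.1, 0.0, -1.0, 4.8, 0.0, 13.43, 0.0, -67.9, 0.0, -1.0, 5.28, 0.0, 14.78, 0.0, -74.7, 0.0, -1.0, 5.76, 0.0, 16.12, 0.0, -81.5, 0.0, -1.0]
```

Request:
arm_command(rows=[0,0,-1,0,0,0,-1,0,0,-2,0,0,0,-1,0,0,-3,0,0,0,-1,0,-3.3,-3,0,0,0,-1,0,-6.7,-3,0,0,0,-1,0,-10,-3,0,0,0,-1,0,-13.4,-3,0,0,0,-1,0,-16.7,-3,0,0,0,-1,-0.2,-16.7,-1.6,0,-6.8,0,-1,-0.35,-16.7,-0.2,0,-13.6,0,-1,-0.55,-16.7,1.25,0,-20.4,0,-1,-0.7,-16.7,2.65,0,-27.2,0,-1])

```text
time: 9.13
ee_pos: [0.4599, -0.0259, 0.2911]
tcp_rot: [-90.0, -0.0, 21.1]
wrist_force: [0.3, 0.3, -0.6]
opening: 0.0
```

Request:
arm_command(rows=[0.5,0,1.3,0,-6.8,0,-1,1,0,2.7,0,-13.6,0,-1,1.4,0,4,0,-20.4,0,-1,1.9,0,5.4,0,-27.2,0,-1,2.4,0,6.7,0,-34,0,-1,2.9,0,8.1,0,-40.8,0,-1,3.4,0,9.4,0,-47.6,0,-1,3.8,0,10.7,0,-54.4,0,-1,4.3,0,12.1,0,-61.1,0,-1,4.8,0,13.4,0,-67.9,0,-1,5.3,0,14.8,0,-74.7,0,-1,5.8,0,16.1,0,-81.5,0,-1])

```text
time: 10.13
ee_pos: [0.457, 0.1454, 0.2909]
tcp_rot: [-90.0, 0.0, 102.7]
wrist_force: [-1.3, -0.5, -0.7]
opening: 0.0003
```

Run:
```python
from fit import *
o=sensors.get_obs();print(o['time'],o['ee_pos'],o['tcp_rot'],o['wrist_force'])
p,_=fit(p0=(.5488,-.0437,np.deg2rad(102.33),np.deg2rad(-.5),0),free=(0,0,0,1,0),tol=8,skip=("filter_red",))
fit(p0=(.5488,-.0437,np.deg2rad(102.33),np.deg2rad(-.5),0),free=(1,1,1,1,0),tol=8,skip=("filter_red",),quiet=True)
for n in("top","scene"): 
    im=imaging.camera(n)["pixels"]; cv2.imwrite(f"pics/e_{n}.png",cv2.resize(im[140:360,180:460],None,fx=2.8,fy=2.7))
```

```text
10.1333 [0.45701847 0.1454073  0.29089175] [-9.00038229e+01  8.33544019e-04  1.02661644e+02] [-1.29479481 -0.53891426 -0.67703641]
top knob [202.8 283.6] [ 0.4 -0.6]
top ball_red [278.2 262.6] [0.4 3.6]
top ball_yellow [328.  310.6] [-0.2 -0.4]
top ball_green [385.3 276.7] [-0.3 -0.1]
top ball_blue [370.5 212.1] [-0.1  0.4]
top filter_yellow [331.2 276.6] [-0.1 -0.2]
top filter_green [354.2 262.9] [-0.1 -0. ]
top filter_blue [348.4 237.2] [-0.  -0.1]
scene knob [384.1 180.9] [-0.6  0.6]
scene ball_red [349.5 229. ] [-0.4  0.2]
scene ball_yellow [281.4 231.5] [ 0.8 -0.1]
scene ball_green [258.6 271.2] [ 0.2 -0.2]
scene ball_blue [321.6 296.9] [-0.1 -0.1]
scene filter_yellow [302.8 242.7] [0.2 0. ]
scene filter_green [294.7 259. ] [ 0.  -0.2]
scene filter_blue [319.4 268.2] [-0.  0.]
offs [-0.14  0.06  0.46 -1.35] xy [ 0.5488 -0.0437] psi 102.33 wheel deg -0.73 sh 0.0
offs [-0.13  0.15  0.34 -1.4 ] xy [ 0.549  -0.0437] psi 102.41 wheel deg -0.82 sh 0.0
```

View pics/e_top.png

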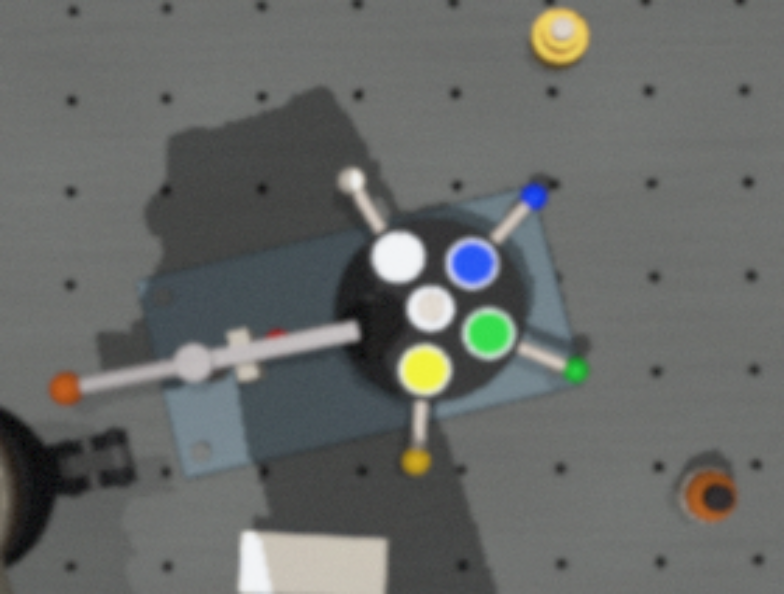

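View pics/e_scene.png

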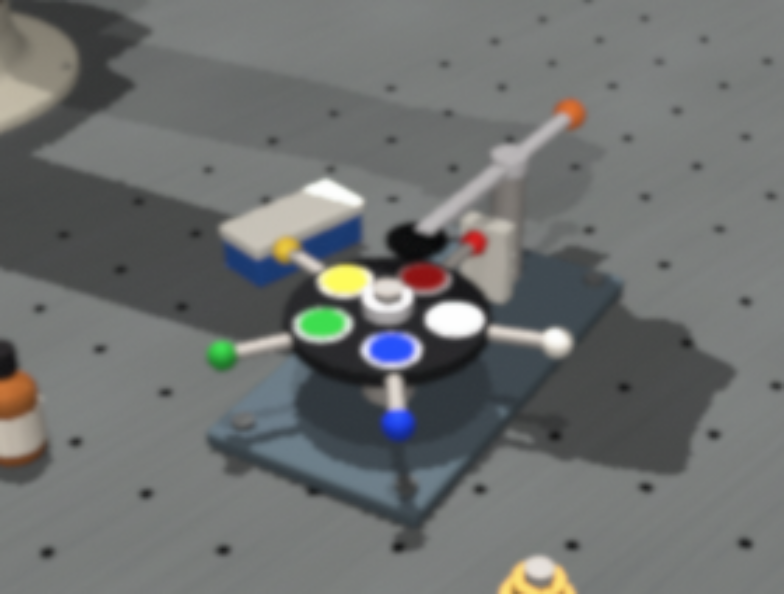

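Run:
```python
from h import *
c=imaging.camera("top"); im=cv2.imread("pics/a_top.png"); 
hsv=cv2.cvtColor(im,cv2.COLOR_BGR2HSV); m=cv2.inRange(hsv,(90,45,40),(115,140,200)); 
m[:190]=0;m[330:]=0;m[:,:210]=0;m[:,400:]=0
n,l,s,ce=cv2.connectedComponentsWithStats(m); m=(np.isin(l,[i for i in range(1,n) if s[i,4]>150])*255).astype(np.uint8)
print(im[300,255],hsv[300,255],(m>0).sum())
ys,xs=np.nonzero(m); P=np.array([at(c,(x,y),.012)[:2] for x,y in zip(xs,ys)])
hull=cv2.convexHull(P.astype(np.float32)); (cx,cy),(w,h),a=cv2.minAreaRect(hull); print(cx,cy,w,h,a)
psi=np.deg2rad(102.33);H=np.array([.5488,-.0437]);u=np.array([np.cos(psi),np.sin(psi)]);v=np.array([u[1],-u[0]])
print("expected centre",H+.045*u)
# edge fit: for the extremes along v per u-bin
A=np.c_[(P-H)@v,(P-H)@u]
for lo,hi in((-.075,.165),):
    b=np.arange(lo,hi,.004); L=[];R=[]
    for t in b:
        q=A[(A[:,1]>=t)&(A[:,1]<t+.004),0]
        if len(q)>3: L.append((t+.002,q.min()));R.append((t+.002,q.max()))
    for E in(L,R):
        E=np.array(E); k=np.polyfit(E[:,0],E[:,1],1)
        for _ in range(3):
            r=np.abs(E[:,1]-np.polyval(k,E[:,0])); k=np.polyfit(E[r<.002,0],E[r<.002,1],1)
        print("slope deg (psi error cw)",np.rad2deg(np.arctan(k[0])),"edge at",k[1],(r<.002).sum(),len(E))
cv2.imwrite("pics/m.png",cv2.resize(m[180:340,200:410],None,fx=3,fy=3))
```

```text
[134 126 113] [101  40 134] 1625
0.5484186410903931 0.0020563900470733643 0.10851910710334778 0.24769340455532074 12.269307136535645
expected centre [5.39190613e-01 2.62025413e-04]
slope deg (psi error cw) 8.095210275234964 edge at 0.004363369065140092 7 49
slope deg (psi error cw) -0.9168762473550273 edge at 0.06176315591120016 47 49
```

View pics/m.png

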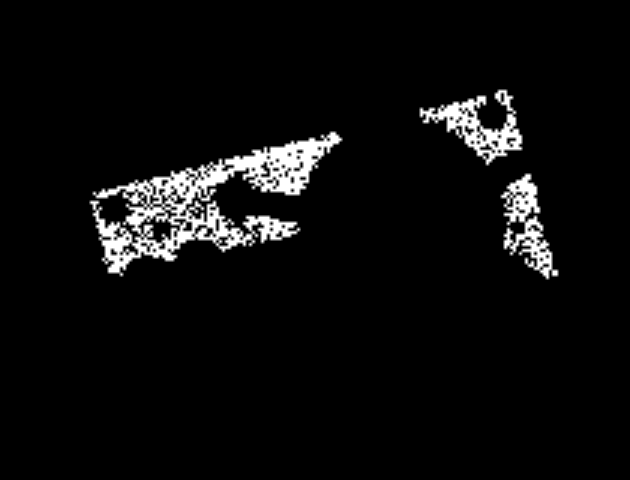

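Run:
```python
from h import *
c=imaging.camera("top"); im=cv2.GaussianBlur(cv2.imread("pics/a_top.png"),(3,3),0).astype(int)
B=im[:,:,0]-im[:,:,2]; print(B[300,255],B[330,240],B[230,350])
m=((B>10)*255).astype(np.uint8); m[:190]=0;m[330:]=0;m[:,:210]=0;m[:,400:]=0
n,l,s,ce=cv2.connectedComponentsWithStats(m); m=(np.isin(l,[i for i in range(1,n) if s[i,4]>150])*255).astype(np.uint8)
ys,xs=np.nonzero(m); P=np.array([at(c,(x,y),.012)[:2] for x,y in zip(xs,ys)])
psi=np.deg2rad(102.33);H=np.array([.5488,-.0437]);u=np.array([np.cos(psi),np.sin(psi)]);v=np.array([u[1],-u[0]])
A=np.c_[(P-H)@v,(P-H)@u]
def ed(i,lo,hi):
    for f in(np.min,np.max):
        E=[]
        for t in np.arange(lo,hi,.004):
            q=A[(A[:,i]>=t)&(A[:,i]<t+.004),1-i]
            if len(q)>3:E.append((t+.002,f(q)))
        E=np.array(E); k=[0,np.median(E[:,1])]
        for _ in range(5):
            r=np.abs(E[:,1]-np.polyval(k,E[:,0])); k=np.polyfit(E[r<.0025,0],E[r<.0025,1],1)
        print(i,"slope",np.rad2deg(np.arctan(k[0])).round(2),"edge",k[1].round(4),(r<.0025).sum(),len(E))
ed(1,-.075,.165); ed(0,-.06,.06)
cv2.imwrite("pics/m2.png",cv2.resize(m[180:340,200:410],None,fx=3,fy=3))
```

```text
21 1 2
1 slope -1.07 edge -0.0644 51 60
1 slope -0.91 edge 0.0635 55 60
0 slope 1.22 edge -0.0785 27 30
0 slope 0.78 edge 0.1691 27 30
```

View pics/m2.png

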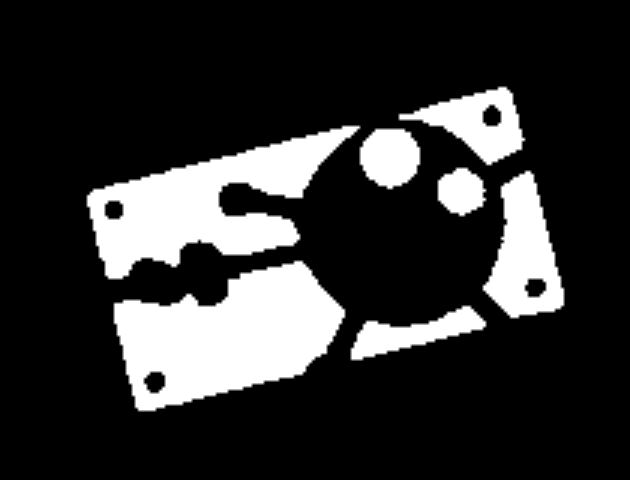

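Run:
```python
from h import *
c=imaging.camera("top"); H=np.array([.5488,-.0437])
for n,uv,z in [("pivotcap",(180+193/2.8,140+362/2.7),.099),("knob",(202.6,283.7),.092)]:
    d=at(c,uv,z)[:2]-H; print(n,np.hypot(*d),np.rad2deg(np.arctan2(d[1],d[0])))
im=cv2.imread("pics/a_top.png"); cv2.imwrite("pics/z.png",cv2.resize(im[230:310,190:340],None,fx=5,fy=5,interpolation=cv2.INTER_CUBIC))
s=imaging.camera("scene"); im=cv2.imread("pics/a_scene.png"); 
for psi in(102.3,103.3):
    u=np.array([np.cos(np.deg2rad(psi)),np.sin(np.deg2rad(psi))]);v=np.array([u[1],-u[0]])
    for cam in(c,s):print(psi,"pivot top",proj(cam,[*(H+.135*u),.099]),"block corners",[proj(cam,[*(H+a*v+b*u),.064]).round(1) for a in(-.015,.015) for b in(.105,.117)],"knob",proj(cam,[*(H+.209*u),.092]))
cv2.imwrite("pics/zs.png",cv2.resize(im[160:280,290:410],None,fx=5,fy=5,interpolation=cv2.INTER_CUBIC))
```

```text
pivotcap 0.1347744025376617 103.56905467181988
knob 0.21048291885974246 102.57832197706405
102.3 pivot top [248.35171093 272.22788937] block corners [array([271.7, 277.9]), array([264.4, 279.5]), array([267.6, 259.6]), array([260.4, 261.3])] knob [203.36872793 282.85526156]
102.3 pivot top [362.49738711 197.50540547] block corners [array([344.6, 221.8]), array([348.3, 218.5]), array([360.9, 227.1]), array([364.5, 223.7])] knob [383.05631691 182.86326244]
103.3 pivot top [248.69199562 273.71152505] block corners [array([272.1, 278.9]), array([264.9, 280.7]), array([267.7, 260.8]), array([260.5, 262.6])] knob [203.87432037 285.12511431]
103.3 pivot top [361.20129487 197.12927392] block corners [array([343.5, 221.6]), array([347.1, 218.2]), array([360. , 226.7]), array([363.5, 223.2])] knob [381.13643621 182.34081257]
```

View pics/z.png

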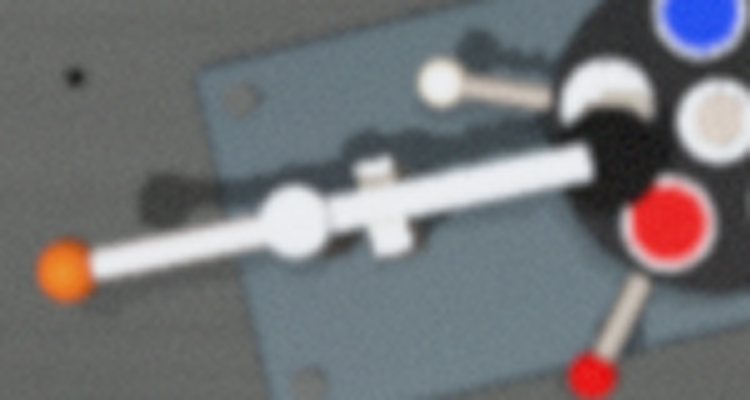

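View pics/zs.png

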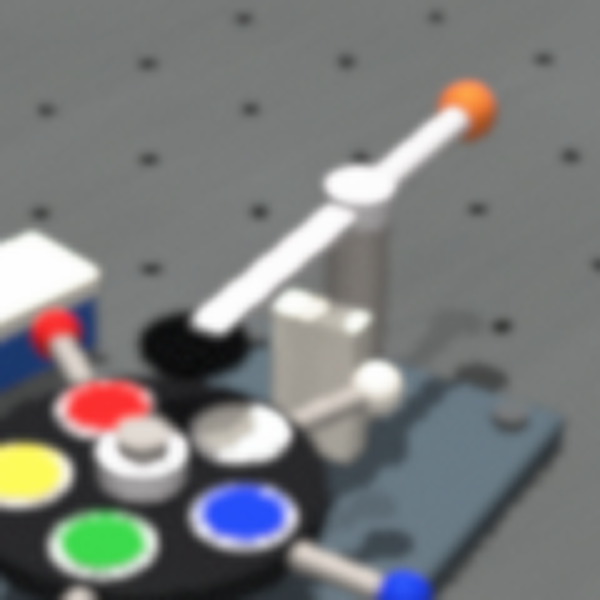

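Run:
```python
from h import *
c=imaging.camera("scene"); im=cv2.GaussianBlur(cv2.imread("pics/a_scene.png"),(3,3),0).astype(int)
B=im[:,:,0]-im[:,:,2]
m=((B>10)*255).astype(np.uint8); m[:215]=0;m[335:]=0;m[:,:250]=0;m[:,410:]=0
cv2.imwrite("pics/m3.png",cv2.resize(m[210:340,240:420],None,fx=3,fy=3))
ys,xs=np.nonzero(m); P=np.array([at(c,(x,y+1.5),.012)[:2] for x,y in zip(xs,ys)])
psi=np.deg2rad(103);H=np.array([.5488,-.0437]);u=np.array([np.cos(psi),np.sin(psi)]);v=np.array([u[1],-u[0]])
A=np.c_[(P-H)@v,(P-H)@u]
for t in np.arange(-.08,.17,.01):
    q=A[(A[:,1]>=t)&(A[:,1]<t+.005),0]
    if len(q): print(round(t+.0025,4),q.min().round(4),q.max().round(4))
```

```text
-0.0775 -0.061 0.0688
-0.0675 -0.0614 0.0685
-0.0575 -0.0592 0.069
-0.0475 -0.0624 0.0687
-0.0375 -0.0627 0.0682
-0.0275 -0.0618 0.069
-0.0175 -0.0623 0.0683
-0.0075 -0.0627 0.068
0.0025 0.019 0.0686
0.0125 0.0167 0.0682
0.0225 -0.0418 0.0688
0.0325 -0.0406 0.0707
0.0425 -0.1238 0.0752
0.0525 -0.1493 0.0745
0.0625 -0.1582 0.0701
0.0725 -0.1658 0.0684
0.0825 -0.1335 0.0677
0.0925 -0.1297 0.0683
0.1025 -0.1273 0.0689
0.1125 -0.1238 0.0683
0.1225 -0.0994 0.0687
0.1325 -0.108 0.0682
0.1425 -0.115 0.0686
0.1525 -0.0434 0.068
0.1625 0.0044 0.0643
```

View pics/m3.png

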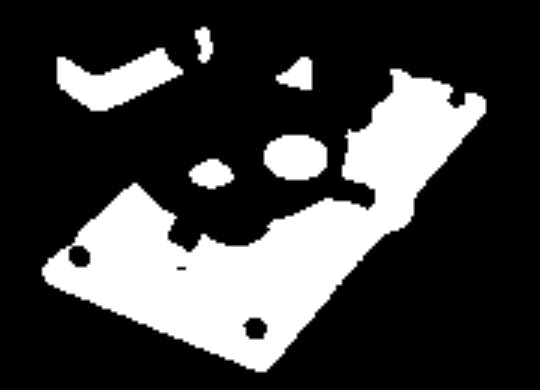

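The plate edges and the block agree between the two cameras and put the station axis at about 103.2°. The knob alone gave 102.3°, because the shutter arm sits a couple of degrees off nominal. That puts the wheel about 1.6° too far clockwise, so I'll nudge the yellow ball counter-clockwise from its other side.

Run:
```python
from mv import *
from fit import fit
for cams in(("top","scene"),("top",),("scene",)):
    fit(cams,p0=(.5488,-.0437,np.deg2rad(103.2),np.deg2rad(-1.5),0.03),free=(1,1,0,1,1),tol=8,skip=("filter_red","ball_red"),quiet=True)
H=np.array([.5488,-.0437])
def P(b,t=-.019,z=.123):
    r=np.deg2rad(b);u=np.array([np.cos(r),np.sin(r)]);v=np.array([-u[1],u[0]])
    return [*(H+.085*u+t*v),z,b]
a=[.457,.1454,.2909,102.7]; s=P(174,-.045,.29); d=P(174,-.045)
w=lin(a,s,11)+[s]
rows(w,pose=a); rows(lin(s,d,6)+[P(174,-.035),P(174,-.027),P(174,-.022),P(174),P(174)],pose=s)
```

```text
offs [-0.03  0.12  0.41 -1.27] xy [ 0.5485 -0.0436] psi 103.2 wheel deg -1.22 sh 2.56
offs [ 0.01 -0.08] xy [ 0.5483 -0.0435] psi 103.2 wheel deg -1.37 sh 1.94
offs [ 0.11 -1.35] xy [ 0.5488 -0.0434] psi 103.2 wheel deg -1.18 sh 3.51
[-1.23, 0.01, 0.16, 0.0, -6.5, 0.0, -1.0, -2.45, 0.02, 0.33, 0.0, -13.0, 0.0, -1.0, -3.68, 0.02, 0.49, 0.0, -19.4, 0.0, -1.0, -4.9, 0.03, 0.66, 0.0, -25.9, 0.0, -1.0, -6.13, 0.04, 0.82, 0.0, -32.4, 0.0, -1.0, -7.35, 0.05, 0.99, 0.0, -38.9, 0.0, -1.0, -8.58, 0.06, 1.15, 0.0, -45.4, 0.0, -1.0, -9.8, 0.07, 1.32, 0.0, -51.9, 0.0, -1.0, -11.03, 0.07, 1.48, 0.0, -58.3, 0.0, -1.0, -12.25, 0.08, 1.65, 0.0, -64.8, 0.0, -1.0, -13.48, 0.09, 1.81, 0.0, -71.3, 0.0, -1.0, -13.48, 0.09, 1.81, 0.0, -71.3, 0.0, -1.0]
[0.0, 2.78, 0.0, 0.0, 0.0, 0.0, -1.0, 0.0, 5.57, 0.0, 0.0, 0.0, 0.0, -1.0, 0.0, 8.35, 0.0, 0.0, 0.0, 0.0, -1.0, 0.0, 11.13, 0.0, 0.0, 0.0, 0.0, -1.0, 0.0, 13.92, 0.0, 0.0, 0.0, 0.0, -1.0, 0.0, 16.7, 0.0, 0.0, 0.0, 0.0, -1.0, 0.0, 16.7, 1.0, 0.0, 0.0, 0.0, -1.0, 0.0, 16.7, 1.8, 0.0, 0.0, 0.0, -1.0, 0.0, 16.7, 2.3, 0.0, 0.0, 0.0, -1.0, 0.0, 16.7, 2.6, 0.0, 0.0, 0.0, -1.0, 0.0, 16.7, 2.6, 0.0, 0.0, 0.0, -1.0]
```

Request:
arm_command(rows=[-1.2,0,0.15,0,-6.5,0,-1,-2.45,0,0.3,0,-13,0,-1,-3.7,0,0.5,0,-19.4,0,-1,-4.9,0,0.65,0,-25.9,0,-1,-6.1,0,0.8,0,-32.4,0,-1,-7.35,0,1,0,-38.9,0,-1,-8.6,0,1.15,0,-45.4,0,-1,-9.8,0,1.3,0,-51.9,0,-1,-11,0,1.5,0,-58.3,0,-1,-12.25,0,1.65,0,-64.8,0,-1,-13.5,0,1.8,0,-71.3,0,-1,-13.5,0,1.8,0,-71.3,0,-1])

```text
time: 11.88
ee_pos: [0.4681, 0.0085, 0.2909]
tcp_rot: [-90.0, 0.0, 174.0]
wrist_force: [-0.2, -1.0, -0.2]
opening: -0.0003
```

Request:
arm_command(rows=[0,2.8,0,0,0,0,-1,0,5.6,0,0,0,0,-1,0,8.4,0,0,0,0,-1,0,11.1,0,0,0,0,-1,0,13.9,0,0,0,0,-1,0,16.7,0,0,0,0,-1,0,16.7,0.5,0,0,0,-1,0,16.7,1,0,0,0,-1,0,16.7,1.5,0,0,0,-1,0,16.7,1.5,0,0,0,-1])

```text
time: 12.72
ee_pos: [0.4673, -0.0058, 0.126]
tcp_rot: [-90.0, 0.2, 173.6]
wrist_force: [-0.1, 0.7, -0.4]
opening: 0.0001
```

Run:
```python
from mv import *
from fit import fit
o=sensors.get_obs();print(o['time'],o['ee_pos'],o['tcp_rot'],o['wrist_force'])
fit(p0=(.5485,-.0436,np.deg2rad(103.2),np.deg2rad(-1.5),0.04),free=(0,0,0,1,0),tol=8,skip=("filter_red","ball_red"))
for n in("top","scene"): 
    im=imaging.camera(n)["pixels"]; cv2.imwrite(f"pics/f_{n}.png",cv2.resize(im[140:360,180:460],None,fx=2.8,fy=2.7))
H=np.array([.5488,-.0437]); d=np.array(o['ee_pos'][:2])-H
b=np.deg2rad(173.9);u=np.array([np.cos(b),np.sin(b)]);v=np.array([-u[1],u[0]]);print(d@u,d@v)
```

```text
12.7167 [ 0.46727572 -0.00575609  0.1260466 ] [-9.00059494e+01  1.66582528e-01  1.73577387e+02] [-0.05688063  0.73502036 -0.35622188]
top knob [202.6 283.6] [ 0.8 -0.3]
top ball_green [385.1 276.6] [ 0.1 -0.1]
top ball_blue [370.4 212.2] [-0.2  0.3]
top filter_green [355.  262.8] [-0.7  0.2]
top filter_blue [348.3 237.2] [ 0. -0.]
scene knob [383.9 180.5] [-0.7  1. ]
scene ball_yellow [281.5 231.8] [ 0.3 -0.2]
scene ball_green [258.6 271. ] [0.2 0.3]
scene ball_blue [321.7 297.1] [ 0.1 -0.3]
scene filter_yellow [302.8 242.7] [0. 0.]
scene filter_green [294.8 259. ] [-0.2 -0.1]
scene filter_blue [319.4 268.3] [-0.  -0.1]
offs [ 0.02  0.09  0.45 -1.27] xy [ 0.5485 -0.0436] psi 103.2 wheel deg -1.21 sh 2.29
0.08509475990865821 -0.029065968447596208
```

View pics/f_scene.png

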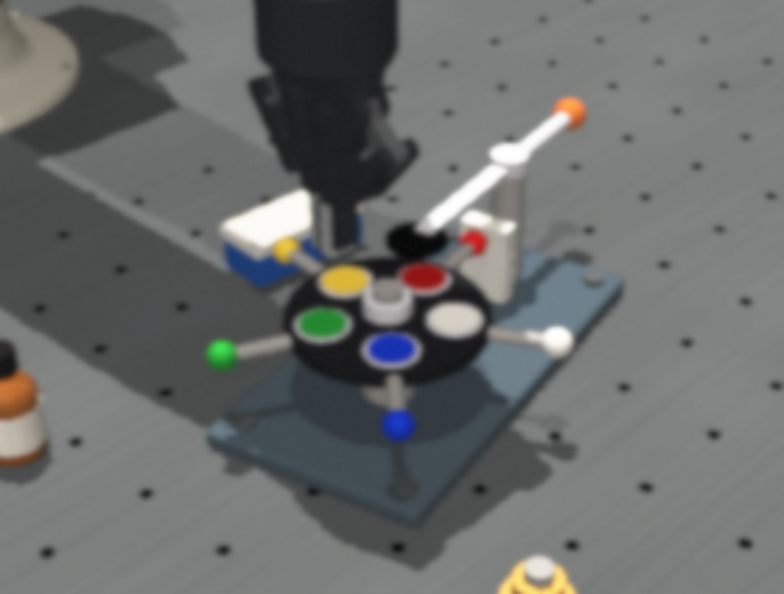

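Request:
arm_command(rows=[0,0,0.4,0,0,0,-1,0,0,0.7,0,0,0,-1,0,0,0.9,0,0,0,-1,0,0,1.05,0,0,0,-1,0,0,1.15,0,0,0,-1,0,0,1.15,0,0,0,-1])

```text
time: 13.42
ee_pos: [0.4651, -0.0166, 0.1239]
tcp_rot: [-90.0, -0.0, 173.7]
wrist_force: [-0.8, -0.5, 0.4]
opening: -0.0001
```

```bash
cat > chk.py <<'E'
from mv import *
from fit import fit
import sys
o=sensors.get_obs();print(o['time'],o['ee_pos'],o['tcp_rot'],o['wrist_force'])
fit(p0=(.5485,-.0436,np.deg2rad(103.2),np.deg2rad(-.5),float(sys.argv[2]) if len(sys.argv)>2 else 0.04),free=(0,0,0,1,1),tol=8,skip=("filter_red","ball_red"),quiet=sys.argv[1]=="q")
E
python3 chk.py q
```

```text
13.4167 [ 0.46507499 -0.01657985  0.12385528] [-9.00014049e+01 -7.68168012e-03  1.73650436e+02] [-0.83686932 -0.49025069  0.36968451]
offs [-0.11 -0.06  0.54 -1.2 ] xy [ 0.5485 -0.0436] psi 103.2 wheel deg -0.17 sh 2.24
```

Run:
```python
from mv import *
a=[.4651,-.0166,.123,173.7]; s=[.4684,.0132,.123,173.7]; t=s[:2]+[.29,173.7]; e=[.4552,.147,.29,101]; f=e[:2]+[.153,101]
w=lin(a,s,3)+lin(s,t,5)+lin(t,e,11)+[e]
rows(w[:8],pose=a); rows(w[8:],pose=w[7]); rows(lin(e,f,5)+[f],pose=e)
```

```text
[0.0, 0.0, -1.0, 0.0, 0.0, 0.0, -1.0, 0.0, 0.0, -2.0, 0.0, 0.0, 0.0, -1.0, 0.0, 0.0, -3.0, 0.0, 0.0, 0.0, -1.0, 0.0, -3.34, -3.0, 0.0, 0.0, 0.0, -1.0, 0.0, -6.68, -3.0, 0.0, 0.0, 0.0, -1.0, 0.0, -10.02, -3.0, 0.0, 0.0, 0.0, -1.0, 0.0, -13.36, -3.0, 0.0, 0.0, 0.0, -1.0, 0.0, -16.7, -3.0, 0.0, 0.0, 0.0, -1.0]
[0.25, 0.0, -1.2, 0.0, 6.6, 0.0, -1.0, 0.51, 0.0, -2.39, 0.0, 13.2, 0.0, -1.0, 0.76, 0.0, -3.59, 0.0, 19.8, 0.0, -1.0, 1.01, 0.0, -4.78, 0.0, 26.4, 0.0, -1.0, 1.26, 0.0, -5.98, 0.0, 33.0, 0.0, -1.0, 1.52, 0.0, -7.18, 0.0, 39.7, 0.0, -1.0, 1.77, 0.0, -8.37, 0.0, 46.3, 0.0, -1.0, 2.02, 0.0, -9.57, 0.0, 52.9, 0.0, -1.0, 2.27, 0.0, -10.76, 0.0, 59.5, 0.0, -1.0, 2.53, 0.0, -11.96, 0.0, 66.1, 0.0, -1.0, 2.78, 0.0, -13.15, 0.0, 72.7, 0.0, -1.0, 2.78, 0.0, -13.15, 0.0, 72.7, 0.0, -1.0]
[0.0, 2.74, 0.0, 0.0, 0.0, 0.0, -1.0, 0.0, 5.48, 0.0, 0.0, 0.0, 0.0, -1.0, 0.0, 8.22, 0.0, 0.0, 0.0, 0.0, -1.0, 0.0, 10.96, 0.0, 0.0, 0.0, 0.0, -1.0, 0.0, 13.7, 0.0, 0.0, 0.0, 0.0, -1.0, 0.0, 13.7, 0.0, 0.0, 0.0, 0.0, -1.0]
```

Request:
arm_command(rows=[0,0,-1,0,0,0,-1,0,0,-2,0,0,0,-1,0,0,-3,0,0,0,-1,0,-3.3,-3,0,0,0,-1,0,-6.7,-3,0,0,0,-1,0,-10,-3,0,0,0,-1,0,-13.4,-3,0,0,0,-1,0,-16.7,-3,0,0,0,-1])

```text
time: 14.18
ee_pos: [0.4683, 0.0146, 0.2927]
tcp_rot: [-90.0, 0.0, 173.7]
wrist_force: [1.1, -0.3, 0.2]
opening: -0.0002
```

Request:
arm_command(rows=[0.25,0,-1.2,0,6.6,0,-1,0.5,0,-2.4,0,13.2,0,-1,0.75,0,-3.6,0,19.8,0,-1,1,0,-4.8,0,26.4,0,-1,1.25,0,-6,0,33,0,-1,1.5,0,-7.2,0,39.7,0,-1,1.75,0,-8.4,0,46.3,0,-1,2,0,-9.6,0,52.9,0,-1,2.25,0,-10.75,0,59.5,0,-1,2.5,0,-11.95,0,66.1,0,-1,2.8,0,-13.15,0,72.7,0,-1,2.8,0,-13.15,0,72.7,0,-1])

```text
time: 15.18
ee_pos: [0.4547, 0.1497, 0.2908]
tcp_rot: [-90.0, -0.0, 100.7]
wrist_force: [0.1, -0.2, -0.3]
opening: -0.0
```

```bash
python3 chk.py v
python3 - <<'E'
from fit import *
for cams in(("top",),("scene",)):
    fit(cams,p0=(.5485,-.0436,np.deg2rad(103.2),np.deg2rad(0),0.03),free=(0,0,0,1,1),tol=8,skip=("filter_red","ball_red"),quiet=True)
for n in("top","scene"): 
    im=imaging.camera(n)["pixels"]; cv2.imwrite(f"pics/g_{n}.png",cv2.resize(im[140:360,180:460],None,fx=2.8,fy=2.7))
E
```

```text
15.1833 [0.45469344 0.14965322 0.29075794] [-8.99915007e+01 -3.03060265e-02  1.00723248e+02] [ 0.07725437 -0.17567474 -0.28204786]
top knob [202.9 283.7] [ 0.3 -0.4]
top ball_yellow [329.1 310.8] [ 0.2 -0.2]
top ball_green [385.7 275.6] [-0.2 -0.1]
top ball_blue [369.7 211.4] [-0.4  0.4]
top filter_yellow [331.7 276.5] [0.  0.2]
top filter_green [354.3 262.7] [ 0.1 -0. ]
top filter_blue [347.9 236.8] [-0.   0.1]
scene knob [384.  180.9] [-0.6  0.5]
scene ball_yellow [280.4 231.7] [0.5 0.2]
scene ball_green [259.1 271.7] [0.1 0.1]
scene ball_blue [323.1 296.8] [ 0.1 -0.1]
scene filter_yellow [302.6 242.8] [-0.2 -0. ]
scene filter_green [295.  259.4] [-0.1 -0.4]
scene filter_blue [319.9 268.1] [-0.  0.]
offs [-0.09  0.14  0.5  -1.36] xy [ 0.5485 -0.0436] psi 103.2 wheel deg -0.13 sh 2.45
offs [-0.07  0.05] xy [ 0.5485 -0.0436] psi 103.2 wheel deg -0.22 sh 1.99
offs [ 0.41 -1.4 ] xy [ 0.5485 -0.0436] psi 103.2 wheel deg -0.05 sh 3.41
```

View pics/g_top.png

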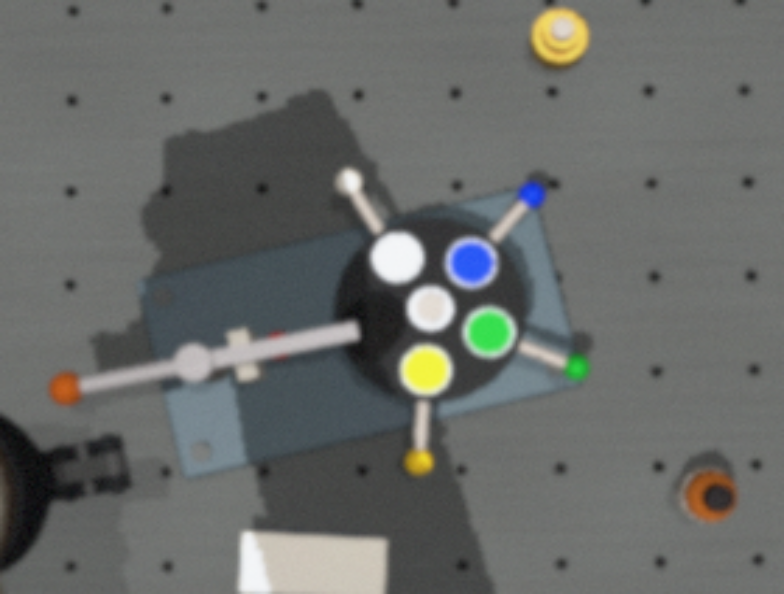

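View pics/g_scene.png

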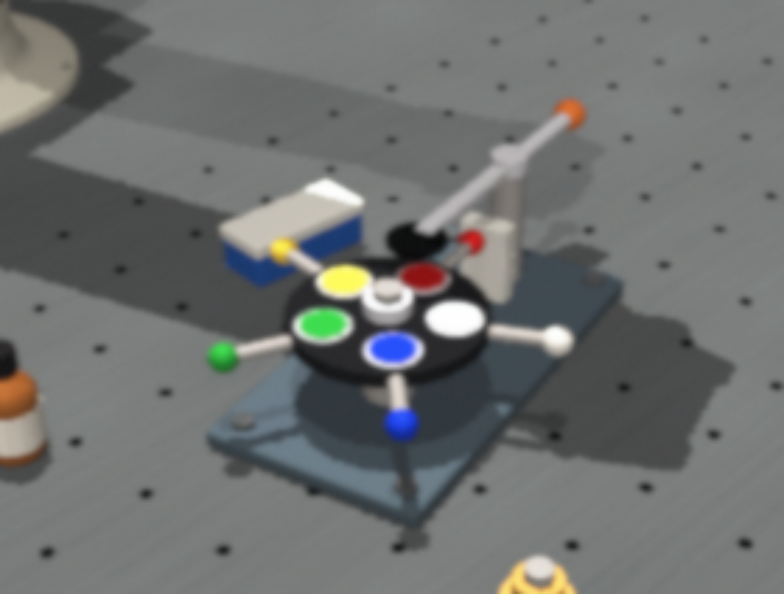

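Run:
```python
from mv import *
H=np.array([.5485,-.0436]);r=np.deg2rad(103.2);PV=H+.135*np.array([np.cos(r),np.sin(r)]);print(PV)
def P(b,t=.021):
    r=np.deg2rad(b);u=np.array([np.cos(r),np.sin(r)]);v=np.array([-u[1],u[0]])
    return [*(PV+.070*u+t*v),.153,b]
a=[.4547,.1492,.29,100.8]; d=a[:2]+[.153,100.8]
w=lin(a,d,5)+[P(101,.042),P(101,.034),P(101,.026),P(100,.021),P(98),P(95)]
rows(w,pose=a)
w2=[P(b) for b in np.r_[92:59:12j]]; rows(w2,pose=w[-1])
w3=[P(b) for b in np.r_[56:29:10j]]+[P(29),P(29)]; rows(w3,pose=w2[-1])
```

```text
[0.51767263 0.08783315]
[0.0, 2.74, 0.0, 0.0, 0.0, 0.0, -1.0, 0.0, 5.48, 0.0, 0.0, 0.0, 0.0, -1.0, 0.0, 8.22, 0.0, 0.0, 0.0, 0.0, -1.0, 0.0, 10.96, 0.0, 0.0, 0.0, 0.0, -1.0, 0.0, 13.7, 0.0, 0.0, 0.0, 0.0, -1.0, -0.22, 13.7, -0.81, 0.0, -0.2, 0.0, -1.0, -0.22, 13.7, -1.61, 0.0, -0.2, 0.0, -1.0, -0.22, 13.7, -2.41, 0.0, -0.2, 0.0, -1.0, -0.18, 13.7, -3.03, 0.0, 0.8, 0.0, -1.0, -0.11, 13.7, -3.28, 0.0, 2.8, 0.0, -1.0, -0.03, 13.7, -3.65, 0.0, 5.8, 0.0, -1.0]
[0.1, 0.0, -0.37, 0.0, 3.0, 0.0, -1.0, 0.18, 0.0, -0.74, 0.0, 6.0, 0.0, -1.0, 0.24, 0.0, -1.12, 0.0, 9.0, 0.0, -1.0, 0.28, 0.0, -1.5, 0.0, 12.0, 0.0, -1.0, 0.31, 0.0, -1.88, 0.0, 15.0, 0.0, -1.0, 0.31, 0.0, -2.27, 0.0, 18.0, 0.0, -1.0, 0.29, 0.0, -2.65, 0.0, 21.0, 0.0, -1.0, 0.25, 0.0, -3.03, 0.0, 24.0, 0.0, -1.0, 0.19, 0.0, -3.41, 0.0, 27.0, 0.0, -1.0, 0.11, 0.0, -3.78, 0.0, 30.0, 0.0, -1.0, 0.01, 0.0, -4.15, 0.0, 33.0, 0.0, -1.0, -0.1, 0.0, -4.52, 0.0, 36.0, 0.0, -1.0]
[0.1, 0.0, -0.37, 0.0, 3.0, 0.0, -1.0, 0.18, 0.0, -0.74, 0.0, 6.0, 0.0, -1.0, 0.24, 0.0, -1.12, 0.0, 9.0, 0.0, -1.0, 0.28, 0.0, -1.5, 0.0, 12.0, 0.0, -1.0, 0.31, 0.0, -1.88, 0.0, 15.0, 0.0, -1.0, 0.31, 0.0, -2.27, 0.0, 18.0, 0.0, -1.0, 0.29, 0.0, -2.65, 0.0, 21.0, 0.0, -1.0, 0.25, 0.0, -3.03, 0.0, 24.0, 0.0, -1.0, 0.19, 0.0, -3.41, 0.0, 27.0, 0.0, -1.0, 0.11, 0.0, -3.78, 0.0, 30.0, 0.0, -1.0, 0.11, 0.0, -3.78, 0.0, 30.0, 0.0, -1.0, 0.11, 0.0, -3.78, 0.0, 30.0, 0.0, -1.0]
```

Request:
arm_command(rows=[0,2.7,0,0,0,0,-1,0,5.5,0,0,0,0,-1,0,8.2,0,0,0,0,-1,0,11,0,0,0,0,-1,0,13.7,0,0,0,0,-1,-0.2,13.7,-0.8,0,0,0,-1,-0.2,13.7,-1.6,0,0,0,-1,-0.2,13.7,-2.4,0,0,0,-1,-0.2,13.7,-3,0,0.8,0,-1,-0.1,13.7,-3.3,0,2.8,0,-1,-0.05,13.7,-3.65,0,5.8,0,-1])

```text
time: 16.4
ee_pos: [0.4926, 0.154, 0.1556]
tcp_rot: [-90.1, -0.0, 95.0]
wrist_force: [-1.3, 0.0, 0.3]
opening: 0.0002
```

```bash
python3 chk.py q 0.15
python3 - <<'E'
from h import *
im=imaging.camera("scene")["pixels"]; cv2.imwrite(f"pics/i_scene.png",cv2.resize(im[100:320,180:460],None,fx=2.8,fy=2.7))
E
```

```text
16.4 [0.49256474 0.15397894 0.15561981] [-9.01167560e+01 -2.22121623e-02  9.50448636e+01] [-1.31187345  0.04494524  0.25177592]
offs [-0.09  0.05  0.45 -1.33] xy [ 0.5485 -0.0436] psi 103.2 wheel deg -0.24 sh 12.15
```

View pics/i_scene.png

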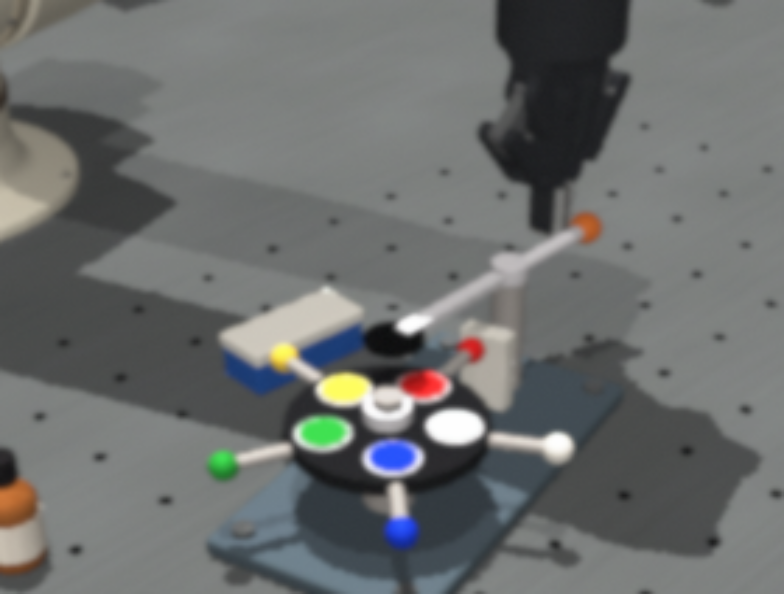

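The shutter is following the fingertip, now at about 12°: the orange ball is at crop (587,227) and the red filter is beginning to show. I'll carry on around.

Request:
arm_command(rows=[0.1,0,-0.35,0,3,0,-1,0.2,0,-0.75,0,6,0,-1,0.25,0,-1.1,0,9,0,-1,0.3,0,-1.5,0,12,0,-1,0.3,0,-1.9,0,15,0,-1,0.3,0,-2.25,0,18,0,-1,0.3,0,-2.65,0,21,0,-1,0.25,0,-3.05,0,24,0,-1,0.2,0,-3.4,0,27,0,-1,0.1,0,-3.8,0,30,0,-1,0,0,-4.15,0,33,0,-1,-0.1,0,-4.5,0,36,0,-1])

```text
time: 17.55
ee_pos: [0.5363, 0.1567, 0.1546]
tcp_rot: [-90.0, -0.0, 59.1]
wrist_force: [-0.5, -0.3, -0.2]
opening: -0.0
```

Request:
arm_command(rows=[0.1,0,-0.35,0,3,0,-1,0.2,0,-0.75,0,6,0,-1,0.25,0,-1.1,0,9,0,-1,0.3,0,-1.5,0,12,0,-1,0.3,0,-1.9,0,15,0,-1,0.3,0,-2.25,0,18,0,-1,0.3,0,-2.65,0,21,0,-1,0.25,0,-3.05,0,24,0,-1,0.2,0,-3.4,0,27,0,-1,0.1,0,-3.8,0,30,0,-1,0.1,0,-3.8,0,30,0,-1])

```text
time: 18.47
ee_pos: [0.5697, 0.1378, 0.1545]
tcp_rot: [-90.0, -0.0, 29.1]
wrist_force: [-0.1, 0.0, 0.1]
opening: 0.0002
```

```bash
python3 chk.py v 1.28
python3 - <<'E'
from mv import *
H=np.array([.5485,-.0436]);r=np.deg2rad(103.2);PV=H+.135*np.array([np.cos(r),np.sin(r)])
def P(b,t=.021):
    r=np.deg2rad(b);u=np.array([np.cos(r),np.sin(r)]);v=np.array([-u[1],u[0]])
    return [*(PV+.070*u+t*v),.153,b]
rows([P(b) for b in(27,25,23.5,22,21,20,19,18)],pose=P(29))
im=imaging.camera("scene")["pixels"]; cv2.imwrite(f"pics/j_scene.png",cv2.resize(im[100:320,180:460],None,fx=2.8,fy=2.7))
E
```

```text
18.4667 [0.56971064 0.13781014 0.15452841] [-9.00169641e+01 -4.62610960e-02  2.90905986e+01] [-0.12154312  0.03467373  0.09186562]
top knob [230.6 230.9] [-0.3  0. ]
top ball_yellow [329.3 310.7] [ 0.  -0.3]
top ball_green [385.7 275.6] [-0.1 -0.1]
top ball_blue [369.7 211.4] [-0.2  0.3]
top filter_yellow [331.3 276.5] [0.5 0. ]
top filter_green [354.3 262.6] [ 0.1 -0.1]
top filter_blue [347.9 236.8] [0.1 0. ]
scene knob [407.1 207.2] [-0.5  0.5]
scene ball_yellow [280.5 231.9] [ 0.5 -0. ]
scene ball_green [259.1 271.7] [0.1 0.1]
scene ball_blue [323.1 296.9] [ 0.  -0.3]
scene filter_yellow [302.8 242.6] [-0.3  0.3]
scene filter_green [294.9 259.4] [-0.  -0.4]
scene filter_blue [320.  268.1] [-0.   0.1]
offs [ 0.01  0.01  0.55 -1.32] xy [ 0.5485 -0.0436] psi 103.2 wheel deg -0.21 sh 79.35
[0.07, 0.0, -0.25, 0.0, 2.0, 0.0, -1.0, 0.13, 0.0, -0.49, 0.0, 4.0, 0.0, -1.0, 0.17, 0.0, -0.68, 0.0, 5.5, 0.0, -1.0, 0.2, 0.0, -0.87, 0.0, 7.0, 0.0, -1.0, 0.22, 0.0, -0.99, 0.0, 8.0, 0.0, -1.0, 0.24, 0.0, -1.12, 0.0, 9.0, 0.0, -1.0, 0.26, 0.0, -1.25, 0.0, 10.0, 0.0, -1.0, 0.27, 0.0, -1.37, 0.0, 11.0, 0.0, -1.0]
```

View pics/j_scene.png

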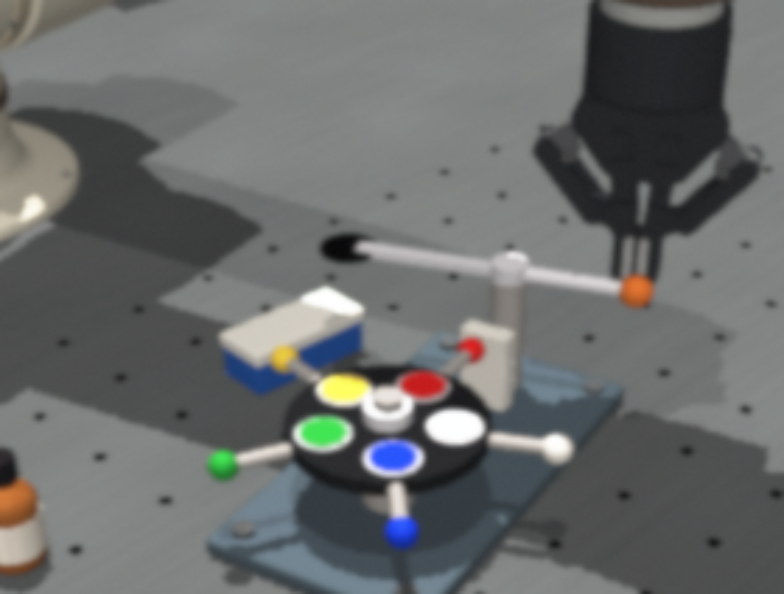

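Request:
arm_command(rows=[0.05,0,-0.25,0,2,0,-1,0.15,0,-0.4,0,3,0,-1,0.15,0,-0.4,0,3,0,-1])

```text
time: 18.87
ee_pos: [0.5725, 0.1354, 0.1541]
tcp_rot: [-90.0, -0.0, 26.2]
wrist_force: [-0.5, -0.0, -0.1]
opening: -0.0001
```

```bash
python3 chk.py q 1.38
```

```text
18.8667 [0.57250013 0.13539321 0.15405584] [-9.00014210e+01 -1.77651962e-02  2.61901857e+01] [-0.48217734 -0.02614549 -0.10747006]
offs [ 0.02  0.01  0.54 -1.33] xy [ 0.5485 -0.0436] psi 103.2 wheel deg -0.24 sh 81.95
```

Request:
arm_command(rows=[0,0,-0.1,0,0,0,-1,0,0,-0.15,0,0,0,-1,0,0,-0.2,0,0,0,-1])

```text
time: 19.22
ee_pos: [0.5728, 0.1344, 0.1539]
tcp_rot: [-89.9, -0.0, 26.2]
wrist_force: [-3.6, 8.6, 1.5]
opening: 0.0001
```

```bash
python3 chk.py q 1.38
```

```text
19.2167 [0.57284484 0.1344414  0.15393545] [-8.98623120e+01 -1.14493553e-02  2.62492731e+01] [-3.60249848  8.57381702  1.53098528]
offs [ 0.01 -0.    0.57 -1.32] xy [ 0.5485 -0.0436] psi 103.2 wheel deg -0.25 sh 82.22
```

Request:
arm_command(rows=[0,0,0.5,0,0,0,-1,0,0,1.5,0,0,0,-1,0,0,3,0,0,0,-1,0,-3,4,0,0,0,-1,0,-6,5,0,0,0,-1,-1.5,-9,6,0,0,0,-1,-3,-12,7,0,0,0,-1,-5,-15,8,0,0,0,-1,-8,-15,9,0,0,0,-1,-11,-15,10,0,0,0,-1,-11,-15,10,0,0,0,-1])

```text
time: 20.23
ee_pos: [0.4264, 0.1745, 0.3054]
tcp_rot: [-90.0, -0.1, 26.2]
wrist_force: [-0.6, -0.4, 0.3]
opening: -0.0001
```

```bash
python3 chk.py v 1.38
python3 - <<'E'
from h import *
for n,(a,b,c,d) in dict(top=(190,320,215,395),scene=(160,290,290,410)).items():
    im=imaging.camera(n)["pixels"]; cv2.imwrite(f"pics/k_{n}f.png",im); cv2.imwrite(f"pics/k_{n}.png",cv2.resize(im[a:b,c:d],None,fx=4.4,fy=4.4,interpolation=cv2.INTER_CUBIC))
E
```

```text
20.2333 [0.42640351 0.17450053 0.3054425 ] [-9.00139034e+01 -5.44771162e-02  2.62311532e+01] [-0.64329658 -0.36603382  0.33804175]
top knob [230.5 230.3] [0.3 0.3]
top ball_yellow [328.7 311. ] [ 0.4 -0.6]
top ball_green [385.7 275.6] [-0.3 -0.1]
top ball_blue [369.7 211.4] [-0.3  0.4]
top filter_yellow [331.7 276.5] [-0.1  0. ]
top filter_green [354.3 262.7] [ 0.  -0.1]
top filter_blue [347.9 236.8] [ 0. -0.]
scene knob [406.5 208.4] [-0.1 -0.4]
scene ball_yellow [280.5 231.6] [0.6 0.4]
scene ball_green [259.  271.7] [0.1 0.1]
scene ball_blue [323.  296.7] [-0.1  0. ]
scene filter_yellow [302.7 242.8] [-0.2  0.1]
scene filter_green [295.  259.4] [-0.2 -0.3]
scene filter_blue [319.9 268.1] [-0.1  0.2]
offs [-0.11 -0.02  0.45 -1.21] xy [ 0.5485 -0.0436] psi 103.2 wheel deg -0.3 sh 80.19
```

View pics/k_top.png

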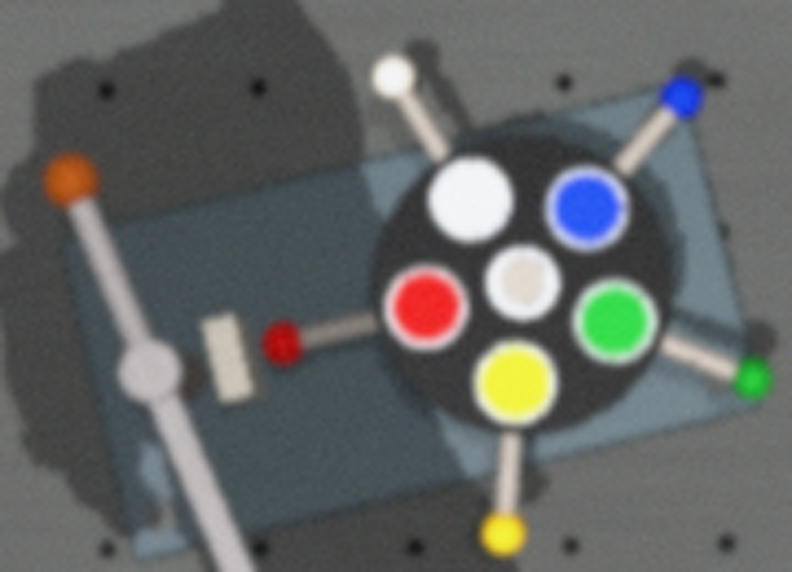

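View pics/k_scene.png

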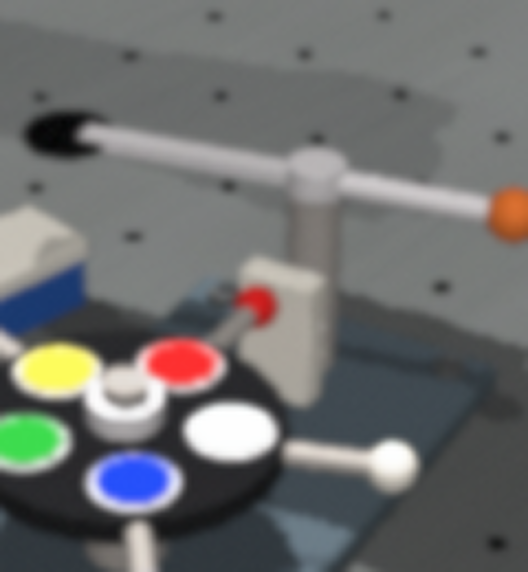

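Run:
```python
from h import *
for n in("top","scene"):
    c=imaging.camera(n)
    for t in("oil_bottle_mid","objective_mid","slide_box_mid","hub"):
        r=models.spot_point(t,n)
        if r: print(n,t,r[0]["conf"],r[0]["location"])
print(sensors.get_obs()["wrist_force"]); print(bot.job_done())
```

```text
top oil_bottle_mid 0.91 [431.6, 321.5]
top objective_mid 0.68 [378.1, 156.3]
top slide_box_mid 0.85 [292.7, 347.4]
top hub 0.55 [332.4, 252.8]
scene oil_bottle_mid 0.64 [182.8, 289.3]
scene objective_mid 0.92 [370.6, 365.0]
scene slide_box_mid 0.86 [283.4, 225.4]
scene hub 0.88 [317.9, 247.7]
[ 0.19020285  0.68354687 -0.51135306]
the job is handed in; nothing more can be done
None
```

The red filter is now over the port and the shutter is fully open. The job was handed in at about 20.6 s, with the arm clear of everything.

- **Wheel:** I pushed the yellow ball clockwise about 51.5° with the closed fingertips. I then nudged it back about 1.2° from the other side, because the first push went slightly too far. The last fit gives the wheel angle as about -0.3°. In the top view the hub, red filter, red ball and index block line up within about 0.3°.
- **Shutter:** I left it alone until the wheel was set, then pushed the orange ball round until it hit the stop, where the wrist force rose to about 9 N. After backing off it read 80.2°, which is 1.4 rad. The wheel fit before and after this push agreed within 0.2°.
- **Loose objects:** The bottle, objective and slide box were found within a few pixels of where they started, except the bottle's row in the scene camera, which differed by about 6 pixels. The top view moved about 1 pixel, and the arm never went near it. The wheel was only pushed sideways, and its height in the images still matches being seated.

**Disagreements:**
- The station direction from the orange ball alone was 102.3°, but the base plate edges in both cameras, and the index block in the top view, gave about 103.2°. I used 103.2°. On that basis the shutter seemed to start about 2° off closed, before I touched anything.
- While the fingers partly hid the orange ball, the shutter angle read 82°.

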